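Make up two gauge kits from the barred stock rack

TASK

Make up the two gauge kits. First lift the retaining bar straight up out of its two open brackets on the stock rack and lay it in the rack's other, lower pair of brackets; only then take out the plug gauges: the blue-handled one goes into the notched rests of the green tray, with the ring gauge over that tray's post, and the red- and the yellow-handled ones go into the two places of the black tray, either in either. Leave the vee block and the calibration sphere where they stand.

Things in the scene. Friction and masses are not known exactly. Their poses are not given: they have to be found in the camera images.
- stock_rack: Fixed rack. Origin on the desk under the middle gauge place. Gauges lie along y in 90-degree notches of two white strips (y=+-24 mm, tops at z=44) at x=-50, 0, 50, axes at z=40. Dark brackets at x=+-92 hold the bar along x: high pair at y=0 (slot floor z=52, top 69), low pair for parking it at y=+90 (floor z=22, top 39); slots 13 mm wide, flared to 31 at the top. Plate 208 x 170 x 8.
- bar_grip (a point): Loose retaining bar of flat steel, 214 mm long (local x), 10 wide, 12 high, 0.2 kg, with an upright black grip block on its middle, 22 x 22 mm, 44 high, to be taken from above on either pair of sides. Point: centre of the block, 34 mm above the bar's underside: 86 mm above the desk at the start, 56 mm when parked in the low brackets.
- red_gauge_mid (a point): Plug gauge: red round handle 20 mm thick, 68 mm long, with a 9 mm steel pin at each end (16 mm long at local +y, 8 mm at -y), 0.12 kg. Point: handle's centre; local y along the gauge. It starts in one of the rack's three places, under the bar; 43 mm of handle is bare between the strips for a grip from above.
- blue_gauge_mid (a point): Plug gauge: blue round handle 20 mm thick, 68 mm long, with a 15 mm steel pin at each end (16 mm long at local +y, 8 mm at -y), 0.12 kg. Point: handle's centre; local y along the gauge. It starts in one of the rack's three places, under the bar; 43 mm of handle is bare between the strips for a grip from above.
- yellow_gauge_mid (a point): Plug gauge: yellow round handle 20 mm thick, 68 mm long, with a 12 mm steel pin at each end (16 mm long at local +y, 8 mm at -y), 0.12 kg. Point: handle's centre; local y along the gauge. It starts in one of the rack's three places, under the bar; 43 mm of handle is bare between the strips for a grip from above.
- ring_mid (a point): Steel ring gauge lying flat on the desk: 47 mm outside diameter, 18 mm high, bore about 22 mm, 0.21 kg. Point: its centre, 9 mm above its underside.
- green_tray: Fixed green tray 134 x 116 mm, floor 6 mm, rim 16 mm high. Origin: centre of its underside. At local x=-31, y=0 mm a gauge place: notches in two strips (y=+-24, tops 38 mm high, mouths 36 mm wide); the gauge lies along y, axis 34 mm above the desk. At x=+32, y=0 a brass post, 11 mm thick, conical tip 20 mm above the desk; the ring over it lies on the floor, its centre 15 mm above the desk.
- black_tray: Fixed black tray 134 x 116 mm, floor 6 mm, rim 16 mm high. Origin: centre of its underside. Two gauge places, at local x=-31 and +31 mm, y=0: notches in two strips (y=+-24, tops 38 mm high, mouths 36 mm wide); a gauge lies in each along y, axis 34 mm above the desk.
- vee_block_mid (a point): Bystander: ground steel vee block, 38 x 62 x 42 mm. Point: its centre.
- cal_sphere_mid (a point): Bystander: calibration sphere on a black stand, 80 mm across the foot, 134 mm high. Point: on its axis half-way up.

How it is judged:
On the way:
1. the bar lies in the low brackets while all three plug gauges are still in their places in the rack (x of bar_grip in the frame of stock_rack between -0.012 and 0.012 m and y of bar_grip in the frame of stock_rack between 0.082 and 0.098 m and z of bar_grip in the frame of stock_rack between 0.051 and 0.061 m and angle between the x axis of bar_grip and the x axis of stock_rack, either way round below 0.1 rad and angle between bar_grip's own z axis and vertical below 0.1 rad and distance of each of red_gauge_mid, blue_gauge_mid, yellow_gauge_mid from where it was at the start of the episode below 0.015 m), for 0.2 s.
At the end, for the whole second after the job is handed in: Bar in the low brackets; blue gauge in the green tray's notches, red and yellow in the black tray's, one each (8 mm across, 10 mm lengthwise, 12 for the bar, 5 in height, 0.1 rad); ring gauge flat on the green tray's floor over its post (8 mm). All released and at rest (x of bar_grip in the frame of stock_rack between -0.012 and 0.012 m and y of bar_grip in the frame of stock_rack between 0.082 and 0.098 m and z of bar_grip in the frame of stock_rack between 0.051 and 0.061 m and angle between the x axis of bar_grip and the x axis of stock_rack, either way round below 0.1 rad and angle between each of bar_grip, ring_mid's own z axis and vertical below 0.1 rad and x of blue_gauge_mid in the frame of green_tray between -0.039 and -0.023 m and y of blue_gauge_mid in the frame of green_tray between -0.01 and 0.01 m and z of blue_gauge_mid in the frame of green_tray between 0.0291 and 0.0391 m and angle between the y axis of blue_gauge_mid and the y axis of green_tray, either way round below 0.12 rad and x of ring_mid in the frame of green_tray between 0.024 and 0.04 m and y of ring_mid in the frame of green_tray between -0.008 and 0.008 m and z of ring_mid in the frame of green_tray between 0.0113 and 0.0193 m and (((x of red_gauge_mid in the frame of black_tray between -0.039 and -0.023 m and y of red_gauge_mid in the frame of black_tray between -0.01 and 0.01 m and z of red_gauge_mid in the frame of black_tray between 0.0291 and 0.0391 m and angle between the y axis of red_gauge_mid and the y axis of black_tray, either way round below 0.12 rad) and (x of yellow_gauge_mid in the frame of black_tray between 0.023 and 0.039 m and y of yellow_gauge_mid in the frame of black_tray between -0.01 and 0.01 m and z of yellow_gauge_mid in the frame of black_tray between 0.0291 and 0.0391 m and angle between the y axis of yellow_gauge_mid and the y axis of black_tray, either way round below 0.12 rad)) or ((x of red_gauge_mid in the frame of black_tray between 0.023 and 0.039 m and y of red_gauge_mid in the frame of black_tray between -0.01 and 0.01 m and z of red_gauge_mid in the frame of black_tray between 0.0291 and 0.0391 m and angle between the y axis of red_gauge_mid and the y axis of black_tray, either way round below 0.12 rad) and (x of yellow_gauge_mid in the frame of black_tray between -0.039 and -0.023 m and y of yellow_gauge_mid in the frame of black_tray between -0.01 and 0.01 m and z of yellow_gauge_mid in the frame of black_tray between 0.0291 and 0.0391 m and angle between the y axis of yellow_gauge_mid and the y axis of black_tray, either way round below 0.12 rad))) and linear speed of each of retaining_bar, red_gauge, blue_gauge, yellow_gauge, ring_gauge below 0.02 m/s); the robot touches nothing.
It fails at once if the vee block or the calibration sphere moved more than 20 mm (distance of any of vee_block_mid, cal_sphere_mid from where it was at the start of the episode above 0.02 m).
It also fails if it takes over 115 s, if anything falls off the work surface, if the arm or the gripper's body presses on something with over 40 N, if the wrist force passes 120 N, or if a joint passes its speed limit or range.

ROBOT

A 6-joint arm with a two-finger parallel gripper is mounted at the origin on a cart in front of the work surface, level with it; the furniture and walls round the work are solid. World frame = base frame: x ahead of the robot, y to its left, z up, the work surface at z = 0. Lengths are in m, angles in rad, forces in N, time in s.
With the tool pointing down it reaches from about 0.25 to 0.775 m from the base axis. Payload 4 kg.
Tool frame: the origin (TCP) lies on the centre line of the jaws, within the pads' length; the fingertips stand 19 mm ahead of it and the grasp point (between the pads) is the TCP; x points along the fingers, z is the direction in which the jaws open and shut, and the axes are right-handed (so a half turn about x gives the same grasp; the last joint's range is limited). The gripper opens to 94 mm and grips with 3 to 60 N. Pads are 16 mm wide; open, the fingers measure 119 mm over their backs; the gripper's body (75 mm by 177 mm) begins 78 mm behind the grasp point.
Start: joints at [-1.247, 0.087, 1.371, -0, 1.684, -0.103], TCP at [0.228, -0.501, 0.225] pointing down, gripper open.
Joint ranges: [-3.1, 3.1], [-0.76, 2.03], [0.27, 2.55], [-1.08, 4.22], [0.17, 2.65], [-2.57, 2.57]. Speed limits (rad/s): [2.79, 2.79, 3.14, 3.14, 3.14, 3.14].

INTERFACE

Orientations are given as [roll, pitch, yaw] about the fixed x, y, z axes, in that order (R = Rz(yaw) Ry(pitch) Rx(roll)).
In Python, from bench import robot, snapshot, camera_params gives the robot as it stands.
- The arm moves only by the tool step_arm, never from a script. Its argument "motion" is text: rows parted by semicolons, each of 7 numbers parted by spaces: the opening in per cent of the stroke, from 0 (shut) to 100 (fully open), then the shift along the tool's x, y, z in cm, then the turn, a rotation vector about the tool's x, y, z in rad. A call has 1 to 20 rows; each row shifts and turns the commanded pose from where the row before left it, along the tool's axes as they then stand; what a row does not reach is not made up. A row lasts 1/12 s, in which the tool goes at most 41.7 mm and 7.16 degrees, less where a joint would pass 70% of its speed; a pose out of reach is approached as far as the arm can. A call with a gripper value outside its range is refused whole. The fingers move at their own pace and stop on an object; the grip force is fixed at half the most. Time passes only in rows, so rows that do not move let the fingers close. It gives the time, the measured TCP pose, the force and the opening at its end, in the units of the state.
- robot.get_obs(): the state, without advancing time (a new reading comes with each control period).
- snapshot(name): name is "scene" or "top" or "wrist"; returns the picture (400x640x3 uint8, red, green, blue); there is no depth.
- camera_params(name): a dict with "fx", "fy", "cx", "cy" (pixels), "R" (3x3) and "t" (3): a world point X has camera coordinates R X + t. Camera axes: x right, y down, z forward; pixel columns grow to the right and rows downward; lengths in m; the calibration is good to about 2 mm. A picture is of the moment at which its call begins: read the wrist's pose just before it. camera_params takes no time and is no camera call; for the wrist camera it gives the pose at the moment of the call.
- robot.close_job(): hands the job in, once; it reports no verdict.
The state is a dict: "time": time; "joint_positions": joint angles; "qvel": joint speeds; "joint_torque": joint torques, N m; "tool_pos": TCP position; "ee_rot": TCP orientation; "wrist_force": force on the tool from outside, world axes, zero at the start; "wrist_torque": the same for the moment, N m; "width": finger opening in m.
Only numpy, scipy, OpenCV 4.12 (cv2) and the standard library are available. Lean on these libraries where they do the work, as an engineer would, in place of code of your own. Each camera call takes 0.05 s, during which the arm holds its last target.

## Working session

There is one attempt and no reset: what is moved stays moved. The work goes in short steps, Python scripts to look and compute and a tool call to move; the robot and the scene stay as the last step left them, time stands still between calls to the robot, and variables do not carry over. Pictures are saved under pics/ and viewed, and the job is handed in when it is done.

Besides the shell and the picture viewer there is one more tool, called after "Call:" as a command line: name --argument value ..., lists and objects as JSON in quotes. step_arm: Moves the arm, as the interface text tells. Its arguments: {"type":"object","properties":{"motion":{"type":"string"}},"required":["motion"]}

```bash
ls; mkdir -p pics; python3 - <<'E'
from bench import robot, snapshot, camera_params
import cv2
for n in ["scene","top","wrist"]:
    p=camera_params(n); im=snapshot(n); cv2.imwrite(f"pics/{n}0.png",im[:,:,::-1]); print(n,p)
print(robot.get_obs())
E
```

```text
pics
scene {'fx': 414.66558420521267, 'fy': 414.66558420521267, 'cx': 320.1278803911859, 'cy': 198.02736901061604, 'R': array([[ 0.82329034, -0.56740697, -0.01556746],
       [-0.35755055, -0.49710405, -0.79059798],
       [ 0.44085216,  0.65645784, -0.61213764]]), 't': array([-0.58166917,  0.19045503,  0.94072685])}
top {'fx': 445.45444702516266, 'fy': 445.45444702516266, 'cx': 321.7154586618257, 'cy': 198.9323207859765, 'R': array([[-0.01496161, -0.99975201, -0.01649479],
       [-0.98671664,  0.01743132, -0.16151289],
       [ 0.16176036,  0.01385919, -0.98673274]]), 't': array([-0.16723464,  0.60612259,  0.87653008])}
wrist {'fx': 294.7310408874934, 'fy': 294.7310408874934, 'cx': 322.9588322938376, 'cy': 200.26189018481415, 'R': array([[ 0.41321355, -0.91063122, -0.00231159],
       [-0.88177156, -0.40074947,  0.24875446],
       [-0.22744995, -0.10075042, -0.96856382]]), 't': array([-0.54929822, -0.02534523,  0.39134757])}
{'time': 0.15, 'joint_positions': array([-1.24713687e+00,  8.77814329e-02,  1.37189319e+00, -5.00325073e-05,
        1.68359373e+00, -1.03116127e-01]), 'qvel': array([ 0.00107542, -0.00196274, -0.00558682,  0.000639  ,  0.00086858,
        0.00058235]), 'joint_torque': array([ 9.36655961e-04, -3.40642226e+01, -3.02792823e+01,  7.18996860e-02,
        3.05781572e-02, -1.37552447e-04]), 'tool_pos': array([ 0.22751445, -0.50031079,  0.22358216]), 'ee_rot': array([3.06814139, 1.56911989, 1.92411506]), 'wrist_force': array([ 0.33060829, -0.00219139, -0.63975285]), 'wrist_torque': array([-0.03911946, -0.01042735, -0.00051636]), 'width': 0.09419084120689233}
```

View pics/scene0.png

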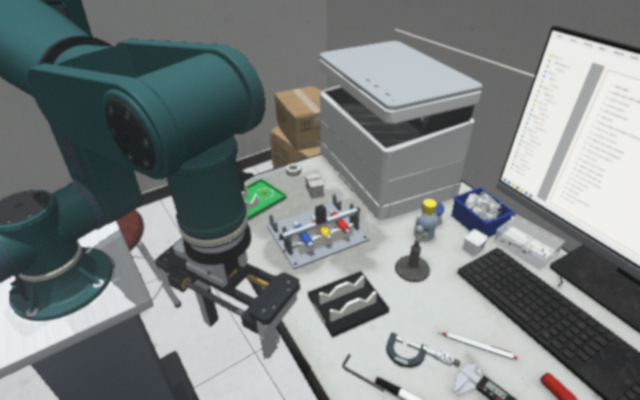

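View pics/top0.png

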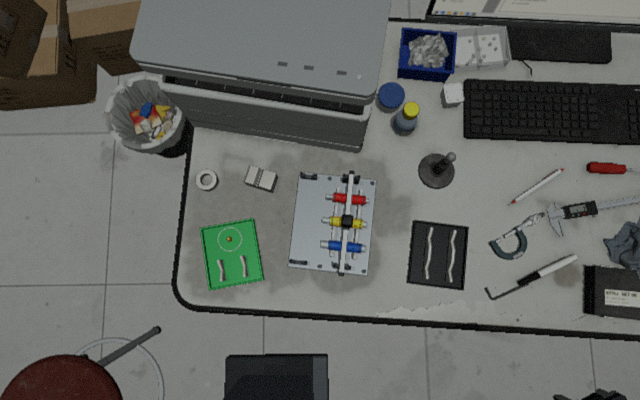

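View pics/wrist0.png

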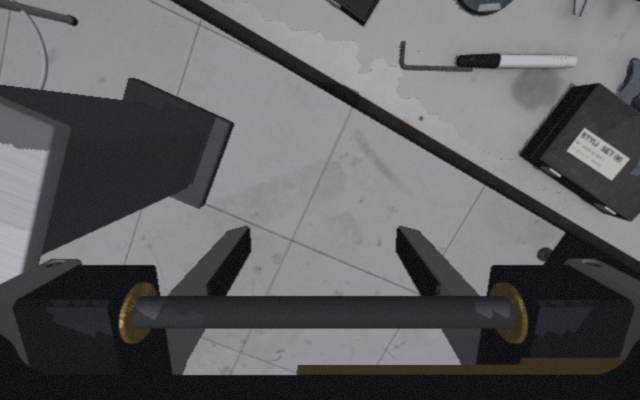

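The top view (camera at about z = 0.9) shows every item: ring (206,180), vee block (261,178), green tray (232,254), rack (333,224), sphere (437,168), black tray (438,254). I'll zoom in to pick the fitting points.

```bash
cat > h.py <<'E'
import numpy as np, cv2
from bench import robot, snapshot, camera_params
def proj(X,p):
    c=np.atleast_2d(X)@p['R'].T+p['t']
    return np.c_[p['fx']*c[:,0]/c[:,2]+p['cx'],p['fy']*c[:,1]/c[:,2]+p['cy']]
def back(uv,z,p):
    uv=np.atleast_2d(uv).astype(float)
    d=np.c_[(uv[:,0]-p['cx'])/p['fx'],(uv[:,1]-p['cy'])/p['fy'],np.ones(len(uv))]@p['R']
    o=-p['R'].T@p['t']
    return o+d*((z-o[2])/d[:,2])[:,None]
def crop(im,c0,c1,r0,r1,s,fn):
    cv2.imwrite(fn,cv2.resize(im[r0:r1,c0:c1,::-1],None,fx=s,fy=s,interpolation=cv2.INTER_CUBIC))
E
python3 - <<'E'
import cv2; from h import *
im=cv2.imread("pics/top0.png")[:,:,::-1]
crop(im,270,400,160,285,6,"pics/rack0.png") 
crop(im,180,290,155,300,4,"pics/green0.png")
crop(im,390,490,140,300,3.7,"pics/black0.png")
E
sleep 0
```

```text
(no output)
```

View pics/rack0.png

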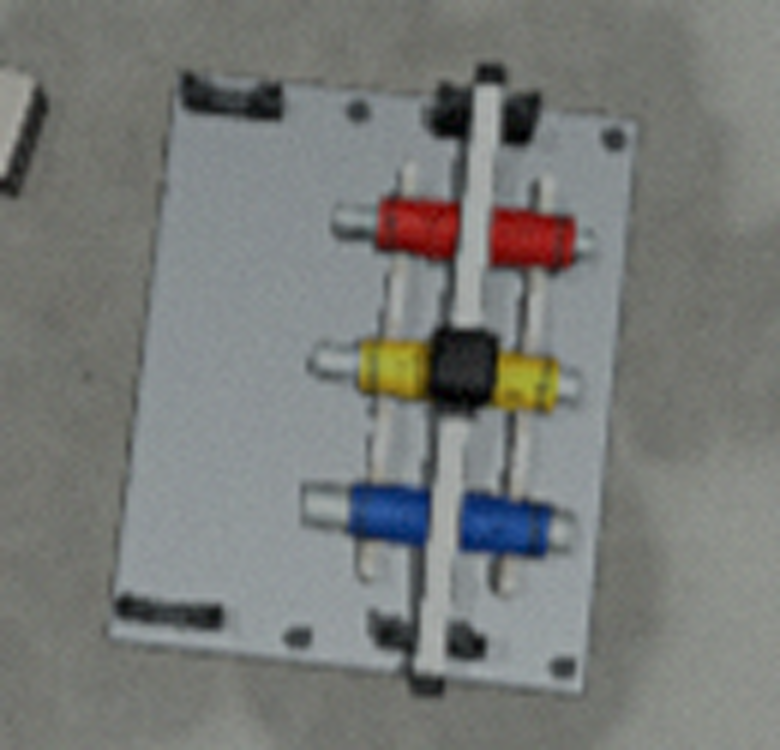

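View pics/green0.png

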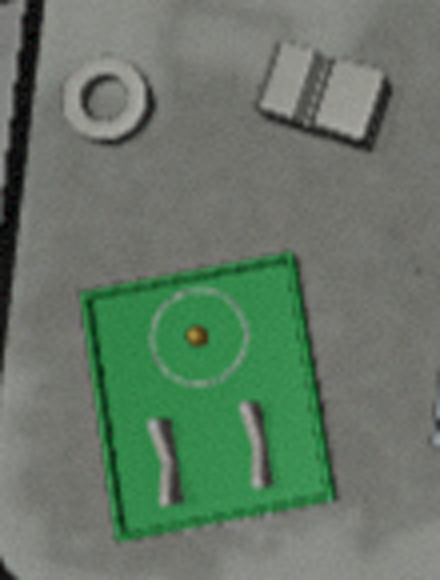

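View pics/black0.png

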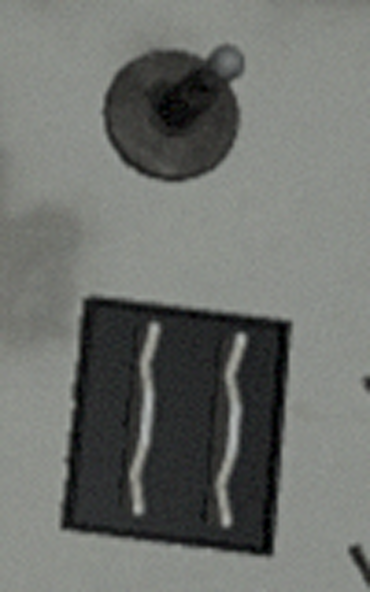

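```bash
cat > m.py <<'E'
from h import *
p=camera_params("top")
def z2(pts,s,o): return (np.array(pts)+.5)/s-.5+np.array(o)
def fit(L,W):
    L=np.array(L,float);W=np.array(W)[:,:2]
    lc,wc=L.mean(0),W.mean(0); a=L-lc;b=W-wc
    th=np.arctan2((a[:,0]*b[:,1]-a[:,1]*b[:,0]).sum(),(a*b).sum())
    R=np.array([[np.cos(th),-np.sin(th)],[np.sin(th),np.cos(th)]])
    o=wc-R@lc; return o,th,1e3*(W-(L@R.T+o)),R
G=z2([(464,362)],6,(270,160)); g=back(G,.108,p)
rc=back(z2([(180,72),(637,122),(583,692),(112,633)],6,(270,160)),.008,p)
print("rack corner sides",[np.linalg.norm(rc[i]-rc[i-1]) for i in range(4)])
o,th,res,R=fit([(.104,.085),(.104,-.085),(-.104,-.085),(-.104,.085)],rc); print("rack centre",o,th,res.round(1)); print("grip",g, "in plate frame",(g[0,:2]-o)@R)
# gauge handle end centers at z approx 40 axis
for n,q in dict(red=[(378,225),(576,242)],yel=[(361,366),(557,383)],blu=[(350,515),(550,528)]).items():
    b=back(z2(q,6,(270,160)),.042,p); print(n,b.mean(0),(b.mean(0)[:2]-o)@R,np.linalg.norm(b[0]-b[1]))
for n,c,s,of in [("green",[(82,293),(293,255),(334,498),(121,540)],4,(180,155)),("black",[(86,298),(291,322),(272,553),(63,527)],3.7,(390,140))]:
    w=back(z2(c,s,of),.016,p)
    o,th,res,R=fit([(.067,.058),(.067,-.058),(-.067,-.058),(-.067,.058)],w); print(n,o,th,res.round(1))
    if n=="green":
        q=back(z2([(198,336)],4,of),.02,p); print("post",q,(q[0,:2]-o)@R)
        e=[(150,421),(182,505),(242,405),(271,488)]
        print(((back(z2([(158,420),(172,506),(248,404),(262,488)],4,of),.038,p)[:,:2]-o)@R).round(4))
    else: print(((back(z2([(155,322),(138,516),(241,334),(226,526)],3.7,of),.038,p)[:,:2]-o)@R).round(4))
print("ring",back(z2([(107,100)],4,(180,155)),.018,p))
print("ringbore",back(z2([(106,98)],4,(180,155)),.018,p))
print("vee",back(z2([(325,92)],4,(180,155)),.042,p)); 
print("sph",back(z2([(172,115)],3.7,(390,140)),.01,p))
E
python3 m.py
```

```text
rack corner sides [np.float64(0.20377523003585013), np.float64(0.1672126594497409), np.float64(0.20513583622118006), np.float64(0.166876949566913)]
rack centre [ 0.55913367 -0.19904198] -0.12917656779463413 [[-1.8 -0.8]
 [-1.6  1.9]
 [ 1.2  1.1]
 [ 2.3 -2.2]]
grip [[ 0.55174475 -0.22575932  0.108     ]] in plate frame [-0.00388569 -0.02744656]
red [ 0.60418963 -0.23409735  0.042     ] [ 0.04919632 -0.02895931] 0.06902100216016305
yel [ 0.55503254 -0.22667153  0.042     ] [-0.00050778 -0.02792765] 0.0677567989252973
blu [ 0.50460577 -0.22240011  0.042     ] [-0.05106465 -0.03018768] 0.06842928448774399
green [0.4953195  0.01575968] 0.1758880259914519 [[-0.6 -0.7]
 [-2.4  0.8]
 [ 1.3  1.5]
 [ 1.7 -1.5]]
post [[0.52628233 0.02041064 0.02      ]] [ 0.03129895 -0.00083874]
[[-0.0095  0.0225]
 [-0.054   0.0221]
 [-0.0103 -0.0245]
 [-0.0538 -0.0246]]
black [ 0.4869793  -0.41803016] -0.14257406398070918 [[-2.1  0.6]
 [-1.4 -0.7]
 [ 2.  -0.4]
 [ 1.5  0.6]]
[[ 0.0532  0.0226]
 [-0.0544  0.0225]
 [ 0.0525 -0.0254]
 [-0.0537 -0.0256]]
ring [[0.65504242 0.07274196 0.018     ]]
ringbore [[0.65615966 0.07331635 0.018     ]]
vee [[ 0.65209872 -0.04932567  0.042     ]]
sph [[ 0.66730036 -0.42628001  0.01      ]]
```

```bash
cat > plan.py <<'E'
from h import *
from scipy.spatial.transform import Rotation as Ro
def Rt():
    o=robot.get_obs(); return o, Ro.from_euler('xyz',o['ee_rot']).as_matrix()
def plan(xyz=None,yaw=None):
    """yaw = world heading of tool z (jaw direction), mod pi; tool pointing down"""
    o,R=Rt(); y0=np.arctan2(R[1,2],R[0,2])
    if yaw is None: yaw=y0
    print("t",round(o['time'],2),"pos",o['tool_pos'].round(4),"jaw yaw",round(y0,4),"q",o['joint_positions'].round(2),"w",round(o['width'],4),"F",o['wrist_force'].round(1),"tilt",R[:,0].round(4))
    for k in (0,1,-1):
        yy=yaw+k*np.pi
        if abs((yy-y0+np.pi)%(2*np.pi)-np.pi)>np.pi*0.6: continue
        z=np.array([np.cos(yy),np.sin(yy),0]);x=np.array([0,0,-1.]);Rg=np.c_[x,np.cross(z,x),z]
        print(" rotvec(tool)",Ro.from_matrix(R.T@Rg).as_rotvec().round(3))
        if xyz is not None:
            d=np.array(xyz)-o['tool_pos']
            print("  shift cm: current axes",(R.T@d*100).round(2)," in target axes",(Rg.T@d*100).round(2))
E
python3 - <<'E'
from plan import *
o,R=Rt(); p=camera_params("wrist"); c=-p['R'].T@p['t']
print("cam in tool",R.T@(c-o['tool_pos']),"axis in tool",R.T@p['R'][2], "right",R.T@p['R'][0]); print(R.round(3))
plan((.54,-.2,.30),-.124)
t=camera_params("top"); print(back([(362,152),(190,122),(275,138)],0,t), back([(388,90),(165,80)],.3,t))
E
```

```text
cam in tool [-0.16063699  0.07237179  0.00038733] axis in tool [ 9.68529155e-01 -2.48899549e-01 -5.38357287e-04] right [ 3.53212460e-04 -7.88512962e-04  9.99999627e-01]
[[-0.001  0.91   0.414]
 [ 0.002  0.414 -0.91 ]
 [-1.     0.    -0.002]]
t 0.15 pos [ 0.2275 -0.5003  0.2236] jaw yaw -1.144 q [-1.25  0.09  1.37 -0.    1.68 -0.1 ] w 0.0942 F [ 0.3 -0.  -0.6] tilt [-6.0e-04  1.6e-03 -1.0e+00]
 rotvec(tool) [-1.02e+00 -1.00e-03 -1.00e-03]
  shift cm: current axes [ -7.61  40.88 -14.42]  in target axes [-7.64 33.67 27.29]
[[ 0.71510727 -0.26739484  0.        ]
 [ 0.79252127  0.11850902  0.        ]
 [ 0.75119121 -0.07393324  0.        ]] [[ 0.73235833 -0.28662951  0.3       ]
 [ 0.75674977  0.06411858  0.3       ]]
```

Call:
step_arm --motion "40 -0.3 0 0 -0.102 0 0;40 -0.3 0 0 -0.102 0 0;40 -0.3 0 0 -0.102 0 0;40 -0.3 0 0 -0.102 0 0;40 -0.3 0 0 -0.102 0 0;40 -0.3 0 0 -0.102 0 0;40 -0.3 0 0 -0.102 0 0;40 0 0 0 -0.102 0 0;40 0 0 0 -0.102 0 0;40 0 0 0 -0.102 0 0;40 0 0 0 0 0 0"

```text
time: 1.07
tool_pos: [0.2276, -0.5005, 0.245]
ee_rot: [2.091, 1.57, 1.969]
wrist_force: [-0.4, 0.4, -0.2]
width: 0.0376
```

```bash
python3 -c "
from plan import *
plan((.55,-.16,.22),-.124)"
```

```text
t 1.07 pos [ 0.2276 -0.5005  0.245 ] jaw yaw -0.1224 q [-1.25  0.08  1.33 -0.    1.72 -1.12] w 0.0376 F [-0.4  0.4 -0.2] tilt [-3.e-04  8.e-04 -1.e+00]
 rotvec(tool) [ 0.002 -0.    -0.001]
  shift cm: current axes [ 2.52 37.73 27.84]  in target axes [ 2.5  37.78 27.78]
```

Call:
step_arm --motion "40 0 2.7 2.0 0 0 0;40 0 2.7 2.0 0 0 0;40 0 2.7 2.0 0 0 0;40 0 2.7 2.0 0 0 0;40 0 2.7 2.0 0 0 0;40 0 2.7 2.0 0 0 0;40 0 2.7 2.0 0 0 0;40 0 2.7 2.0 0 0 0;40 0 2.7 2.0 0 0 0;40 0 2.7 2.0 0 0 0;40 0 2.7 2.0 0 0 0;40 0 2.7 2.0 0 0 0;40 1.2 2.7 2.0 0 0 0;40 1.3 2.7 2.0 0 0 0;40 0 0 0 0 0 0;40 0 0 0 0 0 0;40 0 0 0 0 0 0"

```text
time: 2.48
tool_pos: [0.552, -0.1604, 0.2203]
ee_rot: [-2.639, 1.57, -2.764]
wrist_force: [0.9, -0.1, 0.1]
width: 0.038
```

```bash
python3 - <<'E'
from plan import *
p=camera_params("wrist"); im=snapshot("wrist"); cv2.imwrite("pics/w1.png",im[:,:,::-1]); np.savez("w1.npz",**p); plan((.5517,-.2258,.14),-.124)
E
```

```text
t 2.53 pos [ 0.5519 -0.161   0.2209] jaw yaw -0.1259 q [-0.38  0.14  1.32 -0.    1.68 -0.26] w 0.0373 F [-0.2 -0.1  0.5] tilt [ 2.e-04 -7.e-04 -1.e+00]
 rotvec(tool) [-0.002  0.     0.001]
  shift cm: current axes [ 8.09 -6.43  0.79]  in target axes [ 8.09 -6.43  0.78]
```

View pics/w1.png

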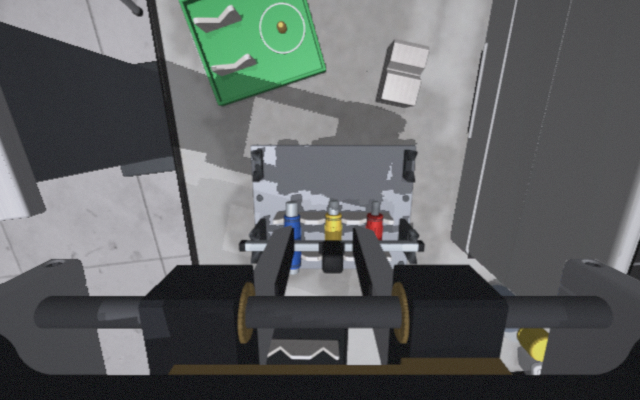

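```bash
python3 - <<'E'
from h import *
im=cv2.imread("pics/w1.png")[:,:,::-1]
crop(im,235,435,135,285,4,"pics/w1z.png")
E
```

```text
(no output)
```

View pics/w1z.png

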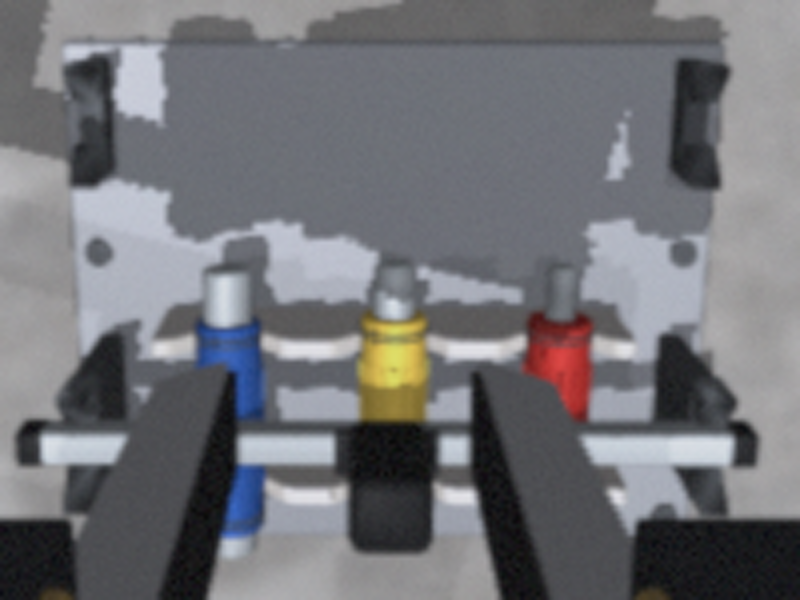

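```bash
python3 - <<'E'
from h import *
p=dict(np.load("w1.npz"))
z=lambda q:(np.array(q)+.5)/4-.5+np.array((235,135))
b=back(z([(18,447),(757,447)]),.064,p); print("bar",b,b.mean(0),np.linalg.norm(b[0]-b[1]),np.arctan2(*(b[1]-b[0])[[1,0]]))
b=back(z([(391,488)]),.108,p); print("blocktop",b)  # check
b=back(z([(64,42),(722,40)]),.008,p); print("edge",b,b.mean(0),np.linalg.norm(b[0]-b[1]),np.arctan2(*(b[1]-b[0])[[1,0]]))
b=back(z([(66,58),(728,62),(72,187),(720,188)]),.039,p); print("low brk",b)
b=back(z([(90,122),(699,122)]),.022,p); print("low brk",b,np.arctan2(*(b[1]-b[0])[[1,0]]))
for n,q in dict(b=(229,322),y=(394,320),r=(560,320)).items(): print(n,back(z(q),.045,p))
t=camera_params("top")
b=back((np.array([(487,85),(428,675)])+.5)/6-.5+np.array((270,160)),.064,t);print("top bar",b,np.linalg.norm(b[0]-b[1]),np.arctan2(*(b[0]-b[1])[[1,0]]))
b=back((np.array([(232,95),(170,610)])+.5)/6-.5+np.array((270,160)),.03,t);print("top low",b,b.mean(0),np.linalg.norm(b[0]-b[1]),np.arctan2(*(b[0]-b[1])[[1,0]]))
E
```

```text
bar [[ 0.44778452 -0.2124166   0.064     ]
 [ 0.65976873 -0.23911321  0.064     ]] [ 0.55377663 -0.22576491  0.064     ] 0.2136586407990974 -0.1252772832930111
blocktop [[ 0.55448357 -0.21792377  0.108     ]]
edge [[ 0.46849371 -0.10246102  0.008     ]
 [ 0.67190483 -0.12758035  0.008     ]] [ 0.57019927 -0.11502068  0.008     ] 0.20495625400348508 -0.12286841027635215
low brk [[ 0.4759687  -0.10587882  0.039     ]
 [ 0.66414656 -0.13082756  0.039     ]
 [ 0.47074088 -0.14309052  0.039     ]
 [ 0.66007786 -0.16731083  0.039     ]]
low brk [[ 0.47538668 -0.12662668  0.022     ]
 [ 0.6596219  -0.14991783  0.022     ]] -0.1257536292170712
b [[ 0.51123935 -0.18825853  0.045     ]]
y [[ 0.56010561 -0.19379397  0.045     ]]
r [[ 0.60914981 -0.19998012  0.045     ]]
top bar [[ 0.65206077 -0.23778108  0.064     ]
 [ 0.4529685  -0.21321186  0.064     ]] 0.2006025400958097 -0.12278540950596396
top low [[ 0.65763457 -0.1488509   0.03      ]
 [ 0.47639593 -0.12561633  0.03      ]] [ 0.56701525 -0.13723361  0.03      ] 0.182721893288671 -0.12750332649346127
```

Call:
step_arm --motion "40 0 -2.1 0.3 0 0 0;40 0 -2.1 0.3 0 0 0;40 0 -2.2 0.35 0 0 0;40 2 0 0 0 0 0;40 2 0 0 0 0 0;40 2 0 0 0 0 0;40 2 0 0 0 0 0;40 0 0 0 0 0 0;40 0 0 0 0 0 0"

```text
time: 3.28
tool_pos: [0.5526, -0.2258, 0.1402]
ee_rot: [2.931, 1.569, 2.805]
wrist_force: [0.7, 0.1, 0.1]
width: 0.0377
```

```bash
python3 - <<'E'
from plan import *
plan((.5535,-.2258,.088),-.1255)
p=camera_params("wrist"); im=snapshot("wrist"); cv2.imwrite("pics/w2.png",im[:,:,::-1])
E
```

```text
t 3.28 pos [ 0.5526 -0.2258  0.1402] jaw yaw -0.1266 q [-0.48  0.22  1.38 -0.    1.54 -0.36] w 0.0377 F [0.7 0.1 0.1] tilt [-1.5e-03  5.0e-04 -1.0e+00]
 rotvec(tool) [-0.001 -0.002 -0.   ]
  shift cm: current axes [5.22 0.01 0.1 ]  in target axes [5.22 0.02 0.09]
```

View pics/w2.png

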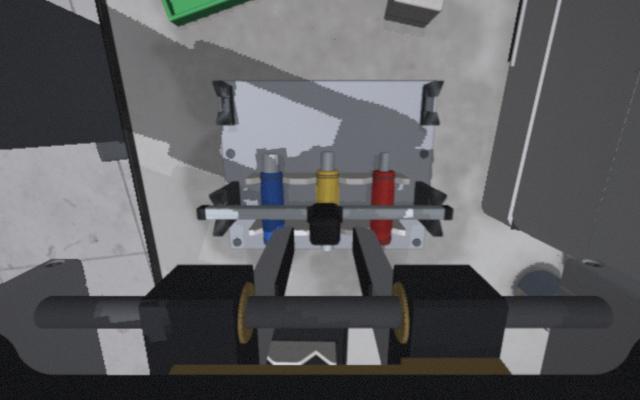

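The block at (325,225) is centred between the fingers (about 290 and 360), so I'll go down and close.

Call:
step_arm --motion "40 1.3 0 0 0 0 0;40 1.3 0 0.05 0 0 0;40 1.3 0 0.05 0 0 0;40 1.3 0 0 0 0 0;40 0 0 0 0 0 0;0 0 0 0 0 0 0;0 0 0 0 0 0 0;0 0 0 0 0 0 0;0 0 0 0 0 0 0;0 0 0 0 0 0 0"

```text
time: 4.17
tool_pos: [0.555, -0.2251, 0.089]
ee_rot: [-0.434, 1.57, -0.558]
wrist_force: [-1.1, -0.5, -0.4]
width: 0.0218
```

Gripped: the width is 21.8 mm. I'll lift straight up 4 cm.

Call:
step_arm --motion "0 -0.3 0 0 0 0 0;0 -0.6 0 0 0 0 0;0 -0.8 0 0 0 0 0;0 -0.8 0 0 0 0 0;0 -0.8 0 0 0 0 0;0 -0.7 0 0 0 0 0;0 0 0 0 0 0 0;0 0 0 0 0 0 0"

```text
time: 4.83
tool_pos: [0.5552, -0.2253, 0.1296]
ee_rot: [-0.389, 1.569, -0.513]
wrist_force: [-0.4, 0.0, -2.3]
width: 0.0218
```

```bash
python3 - <<'E'
from plan import *
plan((.5663,-.1365,.128),-.1255)
p=camera_params("wrist"); im=snapshot("wrist"); cv2.imwrite("pics/w3.png",im[:,:,::-1]); np.savez("w3.npz",**p)
E
```

```text
t 4.83 pos [ 0.5552 -0.2253  0.1296] jaw yaw -0.1241 q [-0.48  0.23  1.4  -0.    1.51 -0.36] w 0.0218 F [-0.4  0.  -2.3] tilt [ 0.0018 -0.001  -1.    ]
 rotvec(tool) [0.001 0.002 0.001]
  shift cm: current axes [ 0.15  8.95 -0.  ]  in target axes [ 0.16  8.95 -0.01]
```

View pics/w3.png

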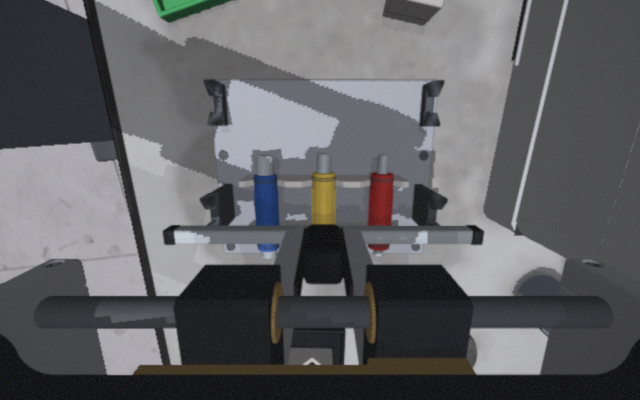

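The bar hangs free and level, and the gauges haven't moved. I'll shift it 90 mm along the rack's +y.

Call:
step_arm --motion "0 0 1 0 0 0 0;0 0 1.5 0 0 0 0;0 0 1.5 0 0 0 0;0 0 1.5 0 0 0 0;0 0 1.5 0 0 0 0;0 0 1.25 0 0 0 0;0 0 0.7 0 0 0 0;0 0 0 0 0 0 0;0 0 0 0 0 0 0"

```text
time: 5.63
tool_pos: [0.566, -0.1358, 0.1286]
ee_rot: [-1.264, 1.57, -1.387]
wrist_force: [0.1, -0.2, -2.6]
width: 0.0218
```

```bash
python3 - <<'E'
from plan import *
plan((.5663,-.1365,.058),-.1255)
p=camera_params("wrist"); im=snapshot("wrist"); cv2.imwrite("pics/w4.png",im[:,:,::-1]); np.savez("w4.npz",**p)
im=snapshot("top"); crop(im,270,400,160,285,6,"pics/t4.png")
E
```

```text
t 5.63 pos [ 0.566  -0.1358  0.1286] jaw yaw -0.1229 q [-0.33  0.19  1.44 -0.    1.51 -0.21] w 0.0218 F [ 0.1 -0.2 -2.6] tilt [ 2.e-04 -8.e-04 -1.e+00]
 rotvec(tool) [0.003 0.    0.001]
  shift cm: current axes [ 7.06 -0.06  0.04]  in target axes [ 7.06 -0.06  0.04]
```

View pics/w4.png

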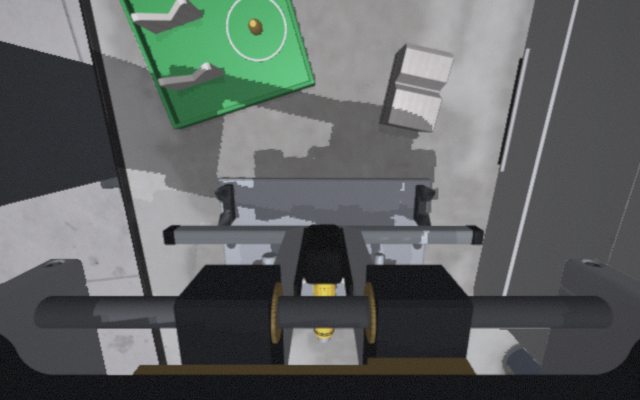

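View pics/t4.png

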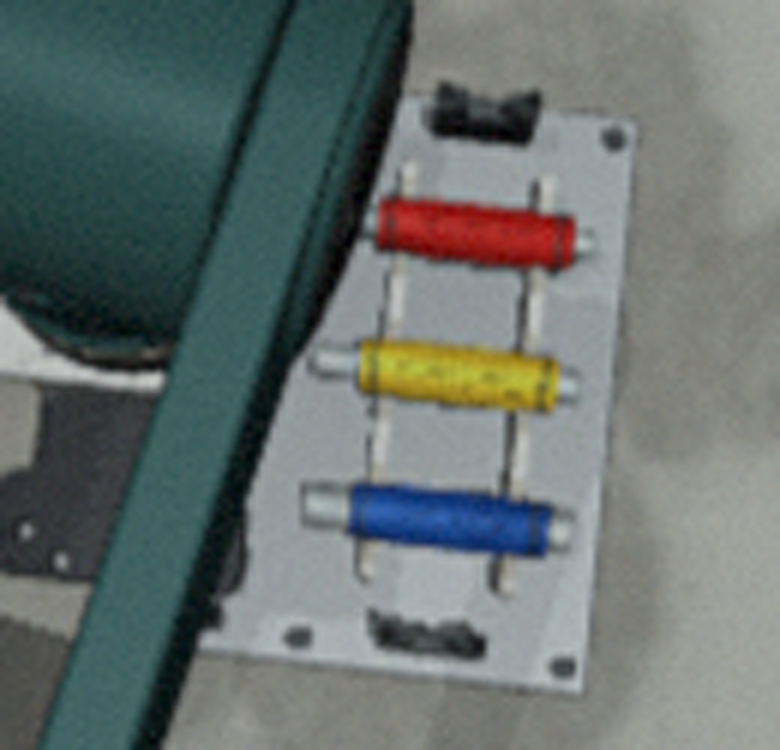

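Call:
step_arm --motion "0 1 -0.05 0 -0.002 0 0;0 1 0 0 0 0 0;0 1 0 0 0 0 0;0 1 0 0 0 0 0;0 0.8 0 0 0 0 0;0 0.6 0 0 0 0 0;0 0.5 0 0 0 0 0;0 0 0 0 0 0 0;0 0 0 0 0 0 0"

```text
time: 6.48
tool_pos: [0.5658, -0.1367, 0.0693]
ee_rot: [3.11, 1.571, 2.988]
wrist_force: [-0.3, 0.9, -1.3]
width: 0.0218
```

```bash
python3 - <<'E'
from plan import *
plan((.5663,-.1365,.059),-.1255)
p=camera_params("wrist"); im=snapshot("wrist"); crop(im,200,460,150,320,3,"pics/w5.png")
E
```

```text
t 6.48 pos [ 0.5658 -0.1367  0.0693] jaw yaw -0.1219 q [-0.33  0.24  1.51 -0.    1.39 -0.21] w 0.0218 F [-0.3  0.9 -1.3] tilt [-2.e-04  0.e+00 -1.e+00]
 rotvec(tool) [ 0.004 -0.    -0.   ]
  shift cm: current axes [1.03 0.02 0.05]  in target axes [1.03 0.02 0.05]
```

View pics/w5.png

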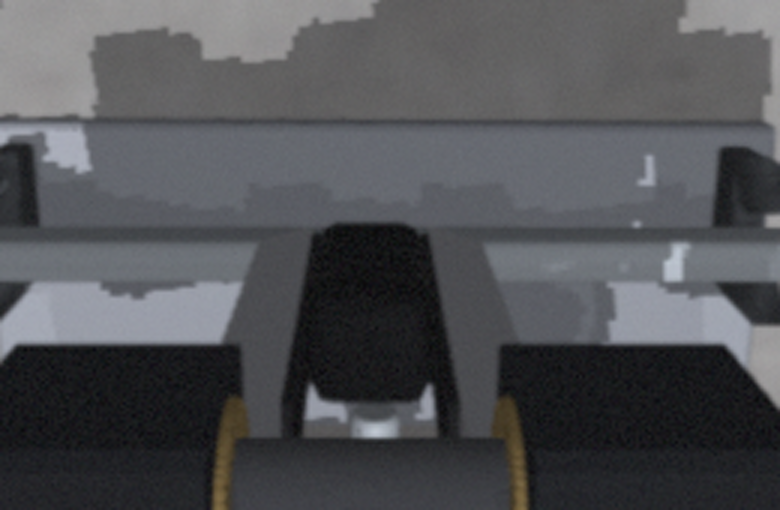

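Call:
step_arm --motion "0 0.3 0 0 0 0 0;0 0.3 0 0 0 0 0;0 0.3 0 0 0 0 0;0 0.1 0 0 0 0 0;0 0 0 0 0 0 0;0 0 0 0 0 0 0"

```text
time: 7.03
tool_pos: [0.5658, -0.1367, 0.0594]
ee_rot: [-0.931, 1.571, -1.053]
wrist_force: [-0.0, 0.0, -1.7]
width: 0.0219
```

Call:
step_arm --motion "0 0.1 0 0 0 0 0;0 0 0 0 0 0 0;40 0 0 0 0 0 0;40 0 0 0 0 0 0;40 0 0 0 0 0 0;40 -1 0 0 0 0 0;40 -2 0 0 0 0 0;40 -3 0 0 0 0 0;40 -3 0 0 0 0 0;40 -3 0 0 0 0 0;40 0 0 0 0 0 0;40 0 0 0 0 0 0"

```text
time: 8.03
tool_pos: [0.5673, -0.1372, 0.1821]
ee_rot: [-0.22, 1.564, -0.342]
wrist_force: [0.4, -0.4, -0.6]
width: 0.0373
```

```bash
python3 - <<'E'
from plan import *
plan((.5663,-.1365,.059),-.1255)
p=camera_params("wrist"); np.savez("w6.npz",**p); im=snapshot("wrist"); cv2.imwrite("pics/w6.png",im[:,:,::-1])
crop(im,210,440,160,300,3.4,"pics/w6z.png")
E
```

```text
t 8.03 pos [ 0.5673 -0.1372  0.1821] jaw yaw -0.122 q [-0.33  0.17  1.36 -0.    1.6  -0.21] w 0.0373 F [ 0.4 -0.4 -0.6] tilt [ 0.0064 -0.0023 -1.    ]
 rotvec(tool) [0.004 0.007 0.001]
  shift cm: current axes [12.31  0.08 -0.19]  in target axes [12.31  0.06 -0.11]
```

View pics/w6z.png

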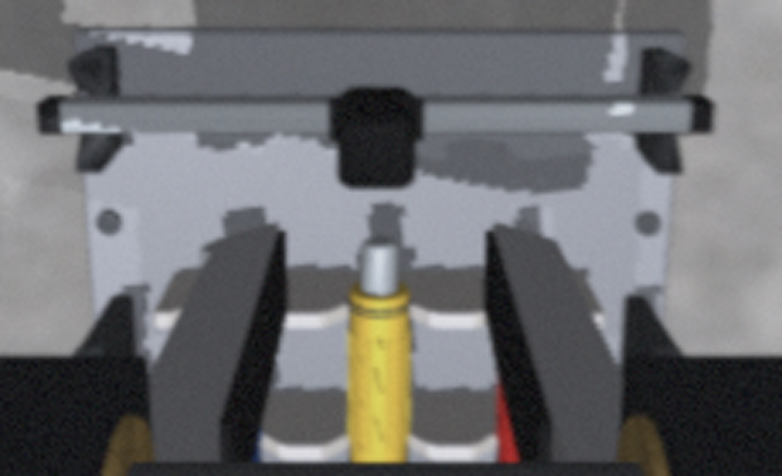

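```bash
python3 - <<'E'
from plan import *
p=dict(np.load("w6.npz"))
z=lambda q:(np.array(q)+.5)/3.4-.5+np.array((210,160))
for h in (.034,.045):
    b=back(z([(39,118),(713,118)]),h,p); print("bar",h,b.mean(0),np.linalg.norm(b[0]-b[1]),np.arctan2(*(b[1]-b[0])[[1,0]]))
print(back(z([(378,292)]),.045,p))
plan((.5555,-.2263,.16),-.125)
E
```

```text
bar 0.034 [ 0.5657484  -0.13803078  0.034     ] 0.2132350907820415 -0.12417970297908425
bar 0.045 [ 0.56609859 -0.13545039  0.045     ] 0.2056341248751623 -0.12417970297908416
[[ 0.55940113 -0.19214679  0.045     ]]
t 8.08 pos [ 0.5661 -0.1368  0.1795] jaw yaw -0.122 q [-0.33  0.17  1.37 -0.    1.6  -0.21] w 0.0375 F [-0.1 -0.8 -0.8] tilt [ 1.9e-03 -8.0e-04 -1.0e+00]
 rotvec(tool) [0.003 0.002 0.001]
  shift cm: current axes [ 1.95 -9.01  0.03]  in target axes [ 1.95 -9.01  0.07]
```

The bar is parked: its length comes out at 213 mm at z = 34, yaw −0.124, y about +89 mm. Next is the yellow gauge.

Call:
step_arm --motion "40 0 -2.2 0 0 0 0;40 0 -2.3 0 0 0 0;40 0 -2.3 0 0 0 0;40 0 -2.2 0 0 0 0;40 2 0 0 0 0 0;40 2 0 0 0 0 0;40 2 0 0 0 0 0;40 2 0 0 0 0 0;40 0 0 0 0 0 0;40 0 0 0 0 0 0"

```text
time: 8.92
tool_pos: [0.5529, -0.2251, 0.0953]
ee_rot: [2.795, 1.564, 2.673]
wrist_force: [0.6, -0.4, -0.1]
width: 0.0378
```

```bash
python3 - <<'E'
from plan import *
plan((.5556,-.227,.041),-.125)
im=snapshot("wrist"); cv2.imwrite("pics/w7.png",im[:,:,::-1])
E
```

```text
t 8.92 pos [ 0.5529 -0.2251  0.0953] jaw yaw -0.122 q [-0.48  0.25  1.44 -0.    1.46 -0.36] w 0.0378 F [ 0.6 -0.4 -0.1] tilt [-0.006  0.003 -1.   ]
 rotvec(tool) [ 0.003 -0.006 -0.002]
  shift cm: current axes [ 5.43 -0.17  0.32]  in target axes [ 5.43 -0.16  0.29]
```

View pics/w7.png

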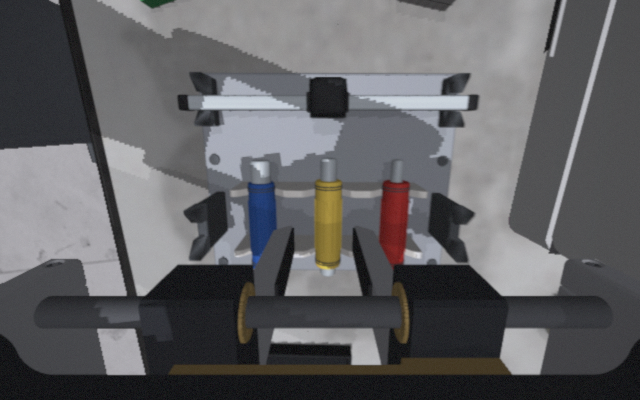

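Call:
step_arm --motion "40 1.4 -0.15 0.1 0 0 0;40 1.4 0 0.05 0 0 0;40 0 0 0 0 0 0;40 0 0 0 0 0 0;40 0 0 0 0 0 0"

```text
time: 9.38
tool_pos: [0.557, -0.2281, 0.0722]
ee_rot: [-0.388, 1.568, -0.509]
wrist_force: [0.4, -0.4, 0.3]
width: 0.0373
```

```bash
python3 - <<'E'
from plan import *
plan((.5556,-.227,.041),-.125)
E
```

```text
t 9.38 pos [ 0.557  -0.2281  0.0722] jaw yaw -0.1219 q [-0.48  0.27  1.46 -0.    1.4  -0.36] w 0.0373 F [ 0.4 -0.4  0.3] tilt [ 0.0022 -0.0012 -1.    ]
 rotvec(tool) [0.003 0.002 0.001]
  shift cm: current axes [ 3.12  0.09 -0.16]  in target axes [ 3.12  0.09 -0.15]
```

Call:
step_arm --motion "40 1.1 0.05 -0.1 -0.003 0 0;40 1 0 0 0 0 0;40 1 0 0 0 0 0;40 0 0 0 0 0 0;0 0 0 0 0 0 0;0 0 0 0 0 0 0;0 0 0 0 0 0 0;0 0 0 0 0 0 0;0 0 0 0 0 0 0"

```text
time: 10.13
tool_pos: [0.5556, -0.2273, 0.04]
ee_rot: [-0.4, 1.57, -0.519]
wrist_force: [-0.3, -0.1, -0.4]
width: 0.019
```

Call:
step_arm --motion "0 -0.5 0 0 0 0 0;0 -1 0 0 0 0 0;0 -2 0 0 0 0 0;0 -2.5 0 0 0 0 0;0 -2.5 0 0 0 0 0;0 -2 0 0 0 0 0;0 -1 0 0 0 0 0;0 0 0 0 0 0 0"

```text
time: 10.8
tool_pos: [0.5569, -0.2279, 0.1588]
ee_rot: [-0.366, 1.563, -0.485]
wrist_force: [0.4, -0.0, -1.6]
width: 0.019
```

```bash
python3 - <<'E'
from plan import *
c,s=np.cos(-.1426),np.sin(-.1426); o=np.array([.487,-.418])
for x in(-.031,.031): print(x,o+x*np.array([c,s]))
t=o-.031*np.array([c,s])
plan((*t,.15),-.1426)
im=snapshot("wrist"); cv2.imwrite("pics/w8.png",im[:,:,::-1])
E
```

```text
-0.031 [ 0.45631466 -0.41359437]
0.031 [ 0.51768534 -0.42240563]
t 10.8 pos [ 0.5569 -0.2279  0.1588] jaw yaw -0.119 q [-0.48  0.22  1.35 -0.    1.56 -0.36] w 0.019 F [ 0.4 -0.  -1.6] tilt [ 0.0065 -0.0034 -1.    ]
 rotvec(tool) [0.024 0.007 0.003]
  shift cm: current axes [  0.88 -19.63  -7.78]  in target axes [  0.88 -19.81  -7.31]
```

View pics/w8.png

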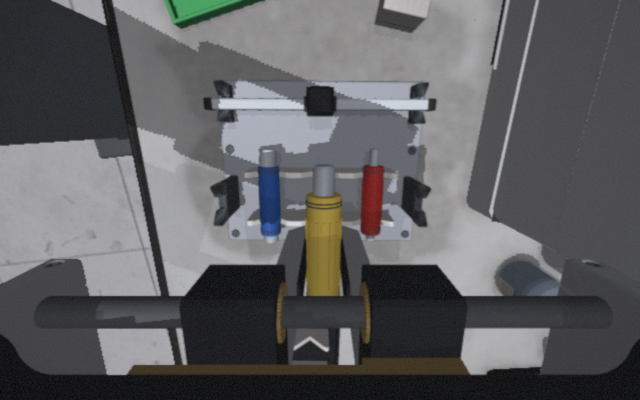

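Call:
step_arm --motion "0 0 -1 -0.5 0.024 0 0;0 0 -2.2 -1.1 0 0 0;0 0 -2.2 -1.1 0 0 0;0 0 -2.2 -1.1 0 0 0;0 0 -2.2 -1.1 0 0 0;0 0 -2.2 -1.1 0 0 0;0 0 -1.5 -0.8 0 0 0;0 0 -0.5 -0.5 0 0 0;0 0 0 0 0 0 0;0 0 0 0 0 0 0;0 0 0 0 0 0 0"

```text
time: 11.77
tool_pos: [0.4634, -0.3545, 0.1538]
ee_rot: [2.133, 1.569, 1.99]
wrist_force: [0.8, 0.9, -1.7]
width: 0.0191
```

```bash
python3 - <<'E'
from plan import *
plan((.4563,-.4136,.15),-.1426)
p=camera_params("wrist"); np.savez("w9.npz",**p);im=snapshot("wrist"); cv2.imwrite("pics/w9.png",im[:,:,::-1])
E
```

```text
t 11.77 pos [ 0.4634 -0.3545  0.1538] jaw yaw -0.1424 q [-0.75  0.19  1.4   0.    1.56 -0.61] w 0.0191 F [ 0.8  0.9 -1.7] tilt [-6.0e-04  1.2e-03 -1.0e+00]
 rotvec(tool) [ 0.    -0.001 -0.001]
  shift cm: current axes [ 0.37 -5.95  0.13]  in target axes [ 0.38 -5.95  0.14]
```

View pics/w9.png

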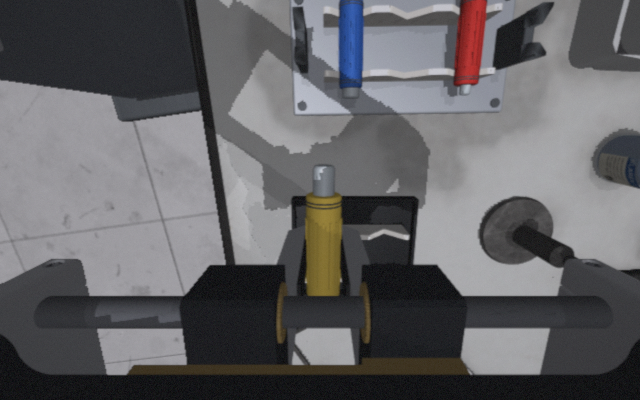

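```bash
python3 - <<'E'
from h import *
p=dict(np.load("w9.npz")); im=cv2.imread("pics/w9.png")[:,:,::-1]
crop(im,280,430,185,275,5,"pics/w9z.png")
b=back([(293,198),(417,198)],.016,p); print(b,b.mean(0),np.linalg.norm(b[0]-b[1]),np.arctan2(*(b[1]-b[0])[[1,0]]))
c=b.mean(0)[:2]-.058*np.array([.1421,.9898]); print("centre",c)
E
```

```text
[[ 0.43239353 -0.35211569  0.016     ]
 [ 0.56038578 -0.37052869  0.016     ]] [ 0.49638965 -0.36132219  0.016     ] 0.1293099203602688 -0.14287998850599964
centre [ 0.48814785 -0.41873059]
```

View pics/w9z.png

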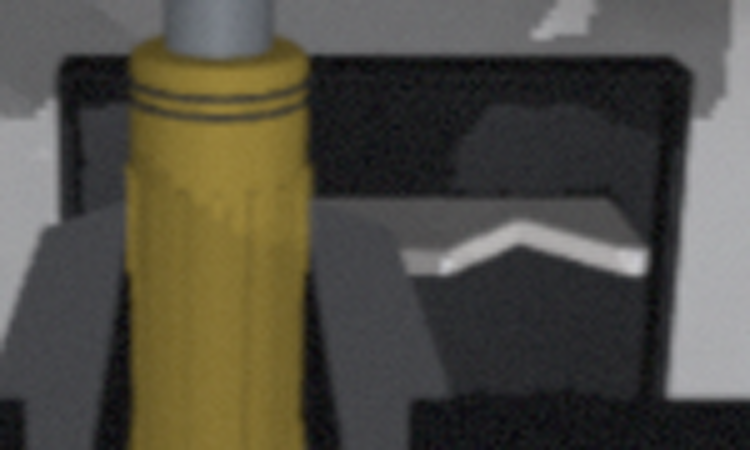

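Call:
step_arm --motion "0 0 -2 0.2 0 0 0;0 0 -2 0 0 0 0;0 0.5 -2 0 0 0 0;0 2 0 0 0 0 0;0 2 0 0 0 0 0;0 2 0 0 0 0 0;0 1.5 0 0 0 0 0;0 0 0 0 0 0 0;0 0 0 0 0 0 0;0 0 0 0 0 0 0"

```text
time: 12.65
tool_pos: [0.4577, -0.4151, 0.0757]
ee_rot: [-0.651, 1.569, -0.793]
wrist_force: [-0.5, -0.7, -0.5]
width: 0.019
```

```bash
python3 - <<'E'
from plan import *
plan((.4571,-.4143,.034),-.1428)
p=camera_params("wrist"); np.savez("w10.npz",**p);im=snapshot("wrist"); cv2.imwrite("pics/w10.png",im[:,:,::-1])
E
```

```text
t 12.65 pos [ 0.4577 -0.4151  0.0757] jaw yaw -0.142 q [-0.83  0.31  1.41  0.    1.42 -0.69] w 0.019 F [-0.5 -0.7 -0.5] tilt [ 0.0014 -0.0014 -1.    ]
 rotvec(tool) [0.001 0.002 0.001]
  shift cm: current axes [ 4.17  0.07 -0.07]  in target axes [ 4.17  0.07 -0.07]
```

View pics/w10.png

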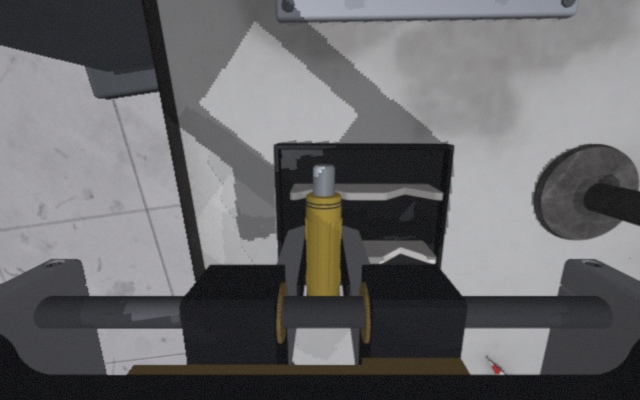

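Call:
step_arm --motion "0 1.3 0.05 -0.05 0 0 0;0 1.2 0 0 0 0 0;0 0.8 0 0 0 0 0;0 0.5 0 0 0 0 0;0 0.3 0 0 0 0 0;0 0 0 0 0 0 0;0 0 0 0 0 0 0"

```text
time: 13.28
tool_pos: [0.4567, -0.4142, 0.0338]
ee_rot: [0.722, 1.57, 0.579]
wrist_force: [0.2, 1.2, 1.8]
width: 0.019
```

Call:
step_arm --motion "36 0 0 0 0 0 0;36 0 0 0 0 0 0;36 0 0 0 0 0 0;36 -0.5 0 0 0 0 0;36 -1.5 0 0 0 0 0;36 -3 0 0 0 0 0;36 -3 0 0 0 0 0;36 -3 0 0 0 0 0;36 -1 0 0 0 0 0;36 0 0 0 0 0 0;36 0 0 0 0 0 0"

```text
time: 14.2
tool_pos: [0.4561, -0.4146, 0.1532]
ee_rot: [-1.174, 1.57, -1.317]
wrist_force: [0.1, 0.2, -0.5]
width: 0.0336
```

```bash
python3 - <<'E'
from plan import *
plan((.605,-.233,.155),-.125)
p=camera_params("wrist"); np.savez("w11.npz",**p);im=snapshot("wrist"); cv2.imwrite("pics/w11.png",im[:,:,::-1])
E
```

```text
t 14.2 pos [ 0.4561 -0.4146  0.1532] jaw yaw -0.1431 q [-0.83  0.26  1.32 -0.    1.57 -0.69] w 0.0336 F [ 0.1  0.2 -0.5] tilt [ 1.e-04 -3.e-04 -1.e+00]
 rotvec(tool) [-0.018  0.     0.   ]
  shift cm: current axes [-0.19 20.09 12.15]  in target axes [-0.18 19.87 12.51]
```

View pics/w11.png

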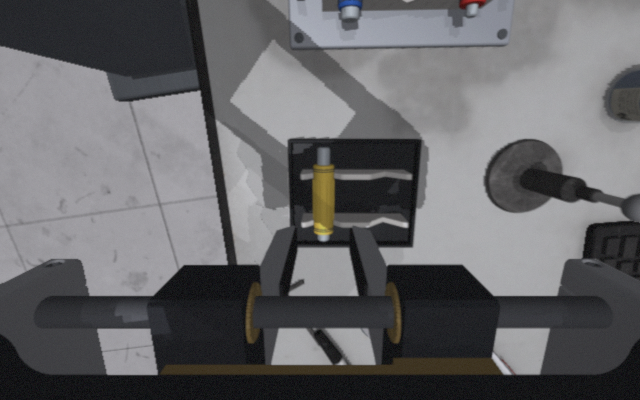

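Yellow sits in the left notches at (323,200). Next is red.

Call:
step_arm --motion "38 0 1 0.6 -0.018 0 0;38 0 2.2 1.4 0 0 0;38 0 2.4 1.5 0 0 0;38 0 2.4 1.5 0 0 0;38 0 2.4 1.5 0 0 0;38 0 2.4 1.5 0 0 0;38 0 2.4 1.5 0 0 0;38 0 2.4 1.5 0 0 0;38 0 1.6 1 0 0 0;38 1 0.7 0.5 0 0 0;38 2 0 0 0 0 0;38 2 0 0 0 0 0;38 0 0 0 0 0 0;38 0 0 0 0 0 0;38 0 0 0 0 0 0"

```text
time: 15.5
tool_pos: [0.6049, -0.233, 0.1031]
ee_rot: [2.987, 1.57, 2.862]
wrist_force: [1.1, 0.3, 0.6]
width: 0.0359
```

```bash
python3 - <<'E'
from plan import *
plan((.605,-.233,.04),-.125)
p=camera_params("wrist"); np.savez("w12.npz",**p);im=snapshot("wrist"); cv2.imwrite("pics/w12.png",im[:,:,::-1])
E
```

```text
t 15.5 pos [ 0.6049 -0.233   0.1031] jaw yaw -0.1253 q [-0.46  0.35  1.29 -0.    1.49 -0.33] w 0.0359 F [1.1 0.3 0.6] tilt [-9.e-04  3.e-04 -1.e+00]
 rotvec(tool) [-0.    -0.001 -0.   ]
  shift cm: current axes [ 6.31 -0.    0.02]  in target axes [6.31 0.   0.01]
```

View pics/w12.png

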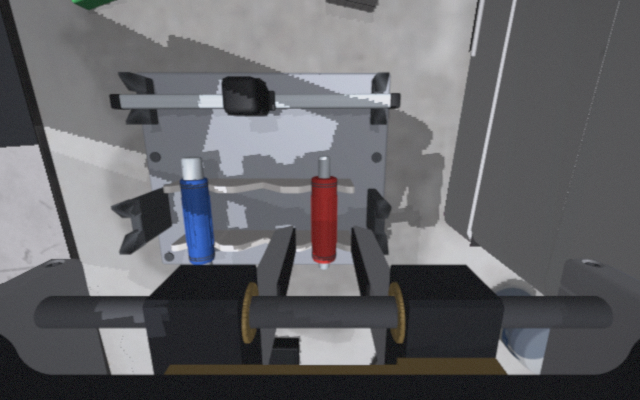

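Call:
step_arm --motion "34 1.6 0 0 0 0 0;34 1.7 0 0 0 0 0;34 1.7 0 0 0 0 0;34 1.3 0 0 0 0 0;34 0 0 0 0 0 0;0 0 0 0 0 0 0;0 0 0 0 0 0 0;0 0 0 0 0 0 0;0 0 0 0 0 0 0;0 0 0 0 0 0 0"

```text
time: 16.38
tool_pos: [0.6053, -0.2332, 0.0421]
ee_rot: [-0.874, 1.569, -0.999]
wrist_force: [-4.1, 0.5, 3.9]
width: 0.019
```

Call:
step_arm --motion "0 -0.5 0 0 0 0 0;0 -1 0 0 0 0 0;0 -2 0 0 0 0 0;0 -2.5 0 0 0 0 0;0 -2.5 0 0 0 0 0;0 -2 0 0 0 0 0;0 -1 0 0 0 0 0;0 0 0 0 0 0 0"

```text
time: 17.05
tool_pos: [0.6072, -0.2335, 0.1598]
ee_rot: [-0.303, 1.563, -0.427]
wrist_force: [0.1, 0.0, -0.2]
width: 0.019
```

```bash
python3 - <<'E'
from plan import *
plan((.5185,-.4231,.15),-.1428)
E
```

```text
t 17.05 pos [ 0.6072 -0.2335  0.1598] jaw yaw -0.1247 q [-0.45  0.32  1.22  0.    1.59 -0.33] w 0.019 F [ 0.1  0.  -0.2] tilt [ 0.0071 -0.0032 -1.    ]
 rotvec(tool) [0.018 0.007 0.002]
  shift cm: current axes [  0.98 -19.92  -6.45]  in target axes [  0.98 -20.03  -6.08]
```

Call:
step_arm --motion "0 0 -1 -0.3 0.018 0 0;0 0 -2.4 -0.7 0 0 0;0 0 -2.6 -0.8 0 0 0;0 0 -2.6 -0.8 0 0 0;0 0 -2.6 -0.8 0 0 0;0 0 -2.6 -0.8 0 0 0;0 0 -2.6 -0.8 0 0 0;0 0 -2.1 -0.6 0 0 0;0 0 -1.1 -0.3 0 0 0;0 1 -0.4 -0.1 0 0 0;0 2 0 0 0 0 0;0 2 0 0 0 0 0;0 2 0 0 0 0 0;0 1 0 0 0 0 0;0 0 0 0 0 0 0;0 0 0 0 0 0 0;0 0 0 0 0 0 0"

```text
time: 18.47
tool_pos: [0.5183, -0.4224, 0.0766]
ee_rot: [-0.575, 1.569, -0.717]
wrist_force: [0.8, -0.9, -0.8]
width: 0.019
```

```bash
python3 - <<'E'
from plan import *
plan((.5185,-.4231,.036),-.1428)
p=camera_params("wrist"); np.savez("w13.npz",**p);im=snapshot("wrist"); cv2.imwrite("pics/w13.png",im[:,:,::-1])
E
```

```text
t 18.47 pos [ 0.5183 -0.4224  0.0766] jaw yaw -0.1424 q [-0.77  0.41  1.27  0.    1.46 -0.63] w 0.019 F [ 0.8 -0.9 -0.8] tilt [ 0.0015 -0.0013 -1.    ]
 rotvec(tool) [0.    0.002 0.001]
  shift cm: current axes [ 4.06 -0.07  0.02]  in target axes [ 4.06 -0.07  0.03]
```

View pics/w13.png

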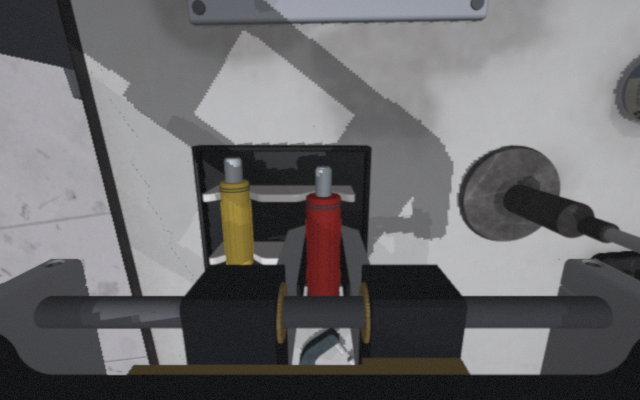

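Call:
step_arm --motion "0 1.3 -0.05 0 0 0 0;0 1.2 0 0 0 0 0;0 0.8 0 0 0 0 0;0 0.4 0 0 0 0 0;0 0.3 0 0 0 0 0;0 0 0 0 0 0 0;0 0 0 0 0 0 0"

```text
time: 19.1
tool_pos: [0.5181, -0.4226, 0.0361]
ee_rot: [0.061, 1.569, -0.082]
wrist_force: [0.9, 1.1, 2.0]
width: 0.0192
```

Call:
step_arm --motion "33 0 0 0 0 0 0;33 0 0 0 0 0 0;33 0 0 0 0 0 0;33 -0.5 0 0 0 0 0;33 -1.5 0 0 0 0 0;33 -3 0 0 0 0 0;33 -3 0 0 0 0 0;33 -3 0 0 0 0 0;33 -1 0 0 0 0 0;33 0 0 0 0 0 0;33 0 0 0 0 0 0"

```text
time: 20.02
tool_pos: [0.5173, -0.4228, 0.1552]
ee_rot: [-1.096, 1.57, -1.239]
wrist_force: [0.2, 0.6, -0.8]
width: 0.0307
```

```bash
python3 - <<'E'
from plan import *
plan((.506,-.221,.1),-.125)
p=camera_params("wrist"); np.savez("w14.npz",**p);im=snapshot("wrist"); cv2.imwrite("pics/w14.png",im[:,:,::-1])
E
```

```text
t 20.02 pos [ 0.5173 -0.4228  0.1552] jaw yaw -0.1431 q [-0.77  0.37  1.17 -0.    1.6  -0.63] w 0.0307 F [ 0.2  0.6 -0.8] tilt [ 1.e-04 -3.e-04 -1.e+00]
 rotvec(tool) [-0.018  0.     0.   ]
  shift cm: current axes [ 5.51 19.82 -4.  ]  in target axes [ 5.52 19.88 -3.64]
```

View pics/w14.png

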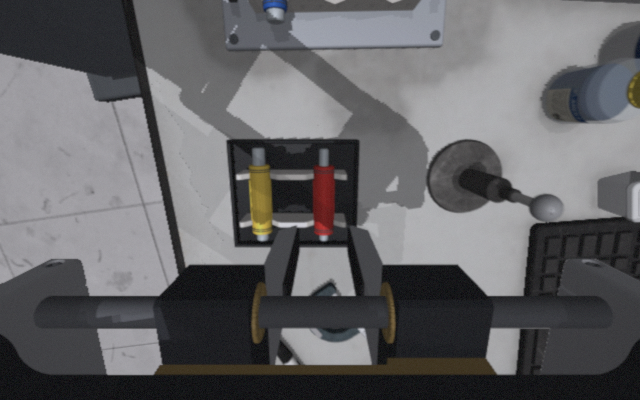

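Yellow (261,200) and red (324,200) both lie in the black tray's notches. Next is blue.

Call:
step_arm --motion "38 0 1 -0.2 -0.018 0 0;38 0 2.2 -0.4 0 0 0;38 0 2.4 -0.45 0 0 0;38 0 2.4 -0.45 0 0 0;38 0 2.4 -0.45 0 0 0;38 0 2.4 -0.45 0 0 0;38 0 2.4 -0.45 0 0 0;38 0 2.4 -0.45 0 0 0;38 0 1.6 -0.3 0 0 0;38 1 0.7 -0.1 0 0 0;38 2 0 0 0 0 0;38 2 0 0 0 0 0;38 0 0 0 0 0 0;38 0 0 0 0 0 0;38 0 0 0 0 0 0"

```text
time: 21.32
tool_pos: [0.5058, -0.2212, 0.1055]
ee_rot: [-2.1, 1.571, -2.225]
wrist_force: [0.4, -0.1, 0.1]
width: 0.036
```

```bash
python3 - <<'E'
from plan import *
plan((.506,-.221,.04),-.125)
p=camera_params("wrist"); np.savez("w15.npz",**p);im=snapshot("wrist"); cv2.imwrite("pics/w15.png",im[:,:,::-1])
E
```

```text
t 21.32 pos [ 0.5058 -0.2212  0.1055] jaw yaw -0.1254 q [-0.51  0.15  1.55 -0.    1.45 -0.39] w 0.036 F [ 0.4 -0.1  0.1] tilt [-2.e-04 -2.e-04 -1.e+00]
 rotvec(tool) [-0. -0.  0.]
  shift cm: current axes [6.55 0.02 0.02]  in target axes [6.55 0.02 0.02]
```

View pics/w15.png

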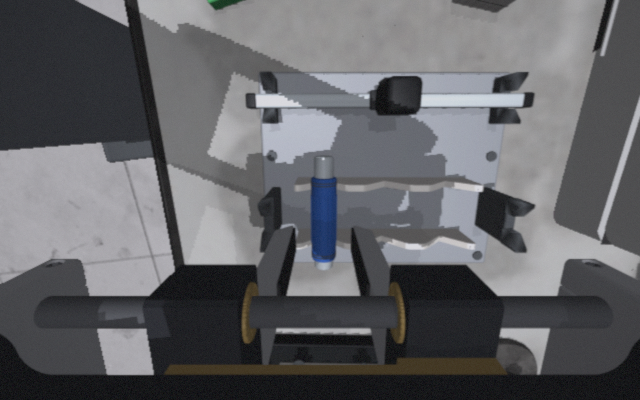

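Call:
step_arm --motion "34 1.6 0 0 0 0 0;34 1.7 0 0 0 0 0;34 1.8 0 0 0 0 0;34 1.3 0 0 0 0 0;34 0 0 0 0 0 0;0 0 0 0 0 0 0;0 0 0 0 0 0 0;0 0 0 0 0 0 0;0 0 0 0 0 0 0;0 0 0 0 0 0 0"

```text
time: 22.2
tool_pos: [0.506, -0.2213, 0.0431]
ee_rot: [-0.899, 1.569, -1.025]
wrist_force: [-3.5, 0.6, 6.1]
width: 0.0193
```

Call:
step_arm --motion "0 -0.5 0 0 0 0 0;0 -1 0 0 0 0 0;0 -2 0 0 0 0 0;0 -2.5 0 0 0 0 0;0 -2.5 0 0 0 0 0;0 -2 0 0 0 0 0;0 -1.5 0 0 0 0 0;0 0 0 0 0 0 0;0 0 0 0 0 0 0"

```text
time: 22.95
tool_pos: [0.5065, -0.2209, 0.1627]
ee_rot: [-0.291, 1.568, -0.416]
wrist_force: [-0.4, 0.1, -2.5]
width: 0.0191
```

```bash
python3 - <<'E'
from plan import *
c,s=np.cos(.1759),np.sin(.1759); o=np.array([.4953,.0158]); R=np.array([[c,-s],[s,c]])
g=o+R@[-.031,0]; print("gauge place",g,"post",o+R@[.032,0])
plan((*g,.15),.1759)
E
```

```text
gauge place [0.46477835 0.01037518] post [0.52680622 0.02139982]
t 22.95 pos [ 0.5065 -0.2209  0.1627] jaw yaw -0.1248 q [-0.51  0.11  1.47  0.    1.56 -0.39] w 0.0191 F [-0.4  0.1 -2.5] tilt [ 0.0029 -0.0013 -1.    ]
 rotvec(tool) [-0.301  0.003  0.001]
  shift cm: current axes [ 1.23 22.43 -7.02]  in target axes [ 1.27 23.5  -0.06]
```

Call:
step_arm --motion "0 0 0 0 -0.1 0 0;0 0 0 0 -0.1 0 0;0 0 0 0 -0.1 0 0;0 0 1 0 0 0 0;0 0 2.5 0 0 0 0;0 0 2.5 0 0 0 0;0 0 2.5 0 0 0 0;0 0 2.5 0 0 0 0;0 0 2.5 0 0 0 0;0 0 2 0 0 0 0;0 0 1 0 0 0 0;0 0 0 0 0 0 0;0 0 0 0 0 0 0"

```text
time: 24.03
tool_pos: [0.4767, -0.058, 0.1609]
ee_rot: [-2.645, 1.57, -2.47]
wrist_force: [0.1, 0.1, -1.5]
width: 0.0191
```

```bash
python3 - <<'E'
from plan import *
plan((.4648,.0104,.037),.1759)
p=camera_params("wrist"); np.savez("w16.npz",**p);im=snapshot("wrist"); cv2.imwrite("pics/w16.png",im[:,:,::-1])
E
```

```text
t 24.03 pos [ 0.4767 -0.058   0.1609] jaw yaw 0.1751 q [-0.24 -0.05  1.63 -0.    1.56 -0.41] w 0.0191 F [ 0.1  0.1 -1.5] tilt [-7.e-04 -6.e-04 -1.e+00]
 rotvec(tool) [-0.001 -0.001  0.   ]
  shift cm: current axes [12.39  6.95  0.03]  in target axes [12.39  6.95  0.02]
```

View pics/w16.png

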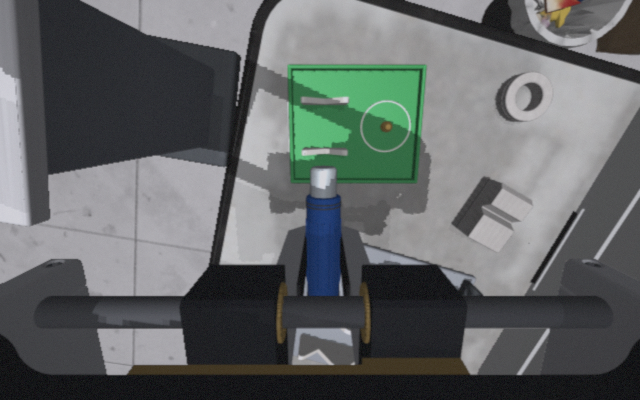

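```bash
python3 - <<'E'
from h import *
im=cv2.imread("pics/w16.png")[:,:,::-1]
crop(im,280,435,55,195,5,"pics/w16z.png"); crop(im,480,570,55,140,6,"pics/w16r.png")
E
```

```text
(no output)
```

View pics/w16z.png

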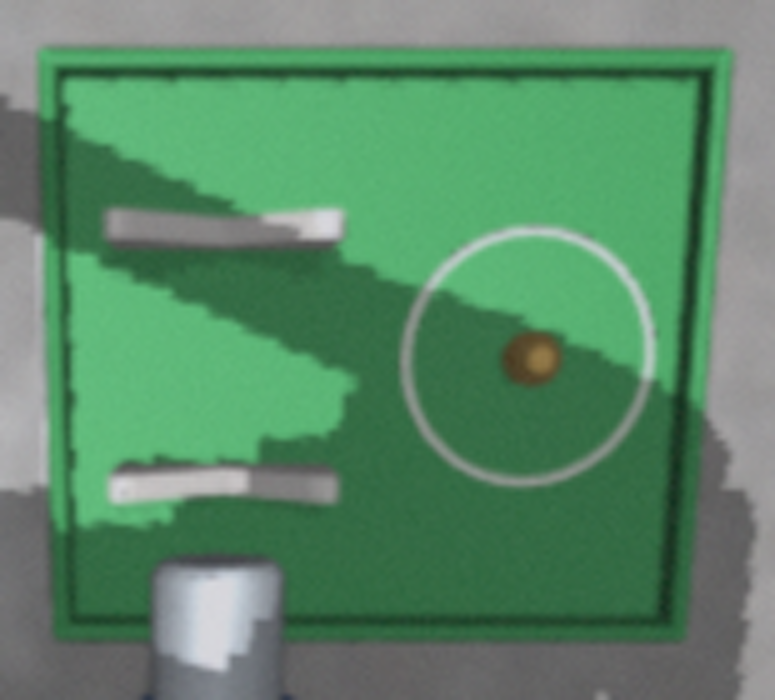

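View pics/w16r.png

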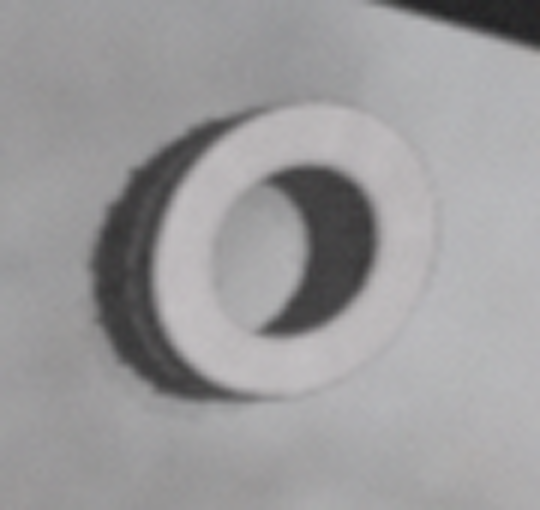

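```bash
python3 - <<'E'
from h import *
import io,contextlib
with contextlib.redirect_stdout(io.StringIO()):
    from m import fit
p=dict(np.load("w16.npz")); z=lambda q,s=5,o=(280,55):(np.array(q)+.5)/s-.5+np.array(o)
w=back(z([(733,50),(683,640),(57,637),(40,49)]),.016,p)
o,th,res,R=fit([(.067,.058),(.067,-.058),(-.067,-.058),(-.067,.058)],w); print("green",o,th,res.round(1),"gauge",o+R@[-.031,0],"post",o+R@[.032,0])
print("circle centre",back(z([(529,357)]),.006,p),"tip",back(z([(541,358)]),.020,p))
s=back(z([(108,227),(343,225),(112,487),(338,487)]),.036,p)[:,:2]; print(((s-o)@R).round(4))
print("ring",back(z([(295,250)],6,(480,55)),.018,p), "bore",back(z([(295,250)],6,(480,55)),.018,p))
r=back(z([(155,250),(437,230),(320,100),(275,396)],6,(480,55)),.018,p);print(r)
E
```

```text
green [0.49658538 0.01667158] 0.17180411772497428 [[-0.6 -0.8]
 [-1.1  0.4]
 [ 0.9  1. ]
 [ 0.8 -0.6]] gauge [0.46604177 0.01137181] post [0.52811428 0.0221423 ]
circle centre [[0.52847687 0.02247053 0.006     ]] tip [[0.528042   0.02226121 0.02      ]]
[[-0.0524  0.0234]
 [-0.0092  0.0238]
 [-0.0524 -0.024 ]
 [-0.009  -0.0239]]
ring [[0.65718055 0.07371007 0.018     ]] bore [[0.65718055 0.07371007 0.018     ]]
[[0.63481967 0.06977659 0.018     ]
 [0.67874091 0.08061446 0.018     ]
 [0.65331776 0.09597513 0.018     ]
 [0.66179712 0.05129239 0.018     ]]
```

Call:
step_arm --motion "0 0 1.5 0.15 0 0 0;0 0 2.5 0 0 0 0;0 0 2 0 0 0 0;0 1 1 0 0 0 0;0 2 0 0 0 0 0;0 2 0 0 0 0 0;0 2 0 0 0 0 0;0 1 0 0 0 0 0;0 0 0 0 0 0 0;0 0 0 0 0 0 0;0 0 0 0 0 0 0"

```text
time: 25.0
tool_pos: [0.4673, 0.0104, 0.0825]
ee_rot: [-0.399, 1.569, -0.224]
wrist_force: [-0.9, 0.6, -1.1]
width: 0.0194
```

```bash
python3 - <<'E'
from plan import *
plan((.466,.0113,.037),.174)
p=camera_params("wrist"); np.savez("w17.npz",**p);im=snapshot("wrist"); cv2.imwrite("pics/w17.png",im[:,:,::-1])
E
```

```text
t 25.0 pos [0.4673 0.0104 0.0825] jaw yaw 0.1743 q [-0.1  -0.02  1.77 -0.    1.39 -0.27] w 0.0194 F [-0.9  0.6 -1.1] tilt [ 2.e-03 -5.e-04 -1.e+00]
 rotvec(tool) [0.    0.002 0.001]
  shift cm: current axes [ 4.55  0.11 -0.12]  in target axes [ 4.55  0.11 -0.11]
```

View pics/w17.png

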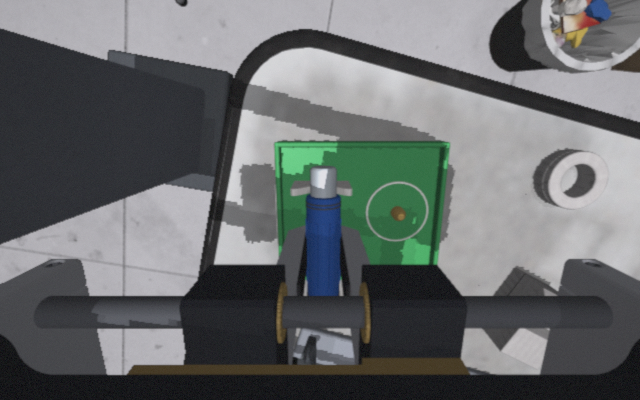

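Call:
step_arm --motion "0 1.3 0.1 -0.08 0 0 0;0 1.3 0 0 0 0 0;0 1 0 0 0 0 0;0 0.5 0 0 0 0 0;0 0.3 0 0 0 0 0;0 0 0 0 0 0 0;0 0 0 0 0 0 0"

```text
time: 25.63
tool_pos: [0.4658, 0.0117, 0.0381]
ee_rot: [-0.392, 1.57, -0.217]
wrist_force: [0.3, 0.0, -1.2]
width: 0.0194
```

Call:
step_arm --motion "0 0.1 0 0 0 0 0;0 0 0 0 0 0 0;0 0 0 0 0 0 0;33 0 0 0 0 0 0;33 0 0 0 0 0 0;33 0 0 0 0 0 0;33 -0.5 0 0 0 0 0;33 -1.5 0 0 0 0 0;33 -3 0 0 0 0 0;33 -3 0 0 0 0 0;33 -3 0 0 0 0 0;33 -1 0 0 0 0 0;33 0 0 0 0 0 0;33 0 0 0 0 0 0"

```text
time: 26.8
tool_pos: [0.4652, 0.0118, 0.1559]
ee_rot: [-2.413, 1.571, -2.238]
wrist_force: [-0.6, 0.7, -0.4]
width: 0.0312
```

```bash
python3 - <<'E'
from plan import *
plan((.6575,.0735,.10),.172-np.pi/2)
p=camera_params("wrist"); np.savez("w18.npz",**p);im=snapshot("wrist"); cv2.imwrite("pics/w18.png",im[:,:,::-1])
E
```

```text
t 26.8 pos [0.4652 0.0118 0.1559] jaw yaw 0.175 q [-0.1  -0.08  1.67 -0.    1.55 -0.27] w 0.0312 F [-0.6  0.7 -0.4] tilt [-1.e-04 -1.e-04 -1.e+00]
 rotvec(tool) [ 1.574 -0.     0.   ]
  shift cm: current axes [ 5.59  2.72 20.01]  in target axes [ 5.59 20.   -2.78]
 rotvec(tool) [-1.568 -0.    -0.   ]
  shift cm: current axes [ 5.59  2.72 20.01]  in target axes [  5.59 -20.     2.78]
 rotvec(tool) [-1.568 -0.    -0.   ]
  shift cm: current axes [ 5.59  2.72 20.01]  in target axes [  5.59 -20.     2.78]
```

View pics/w18.png

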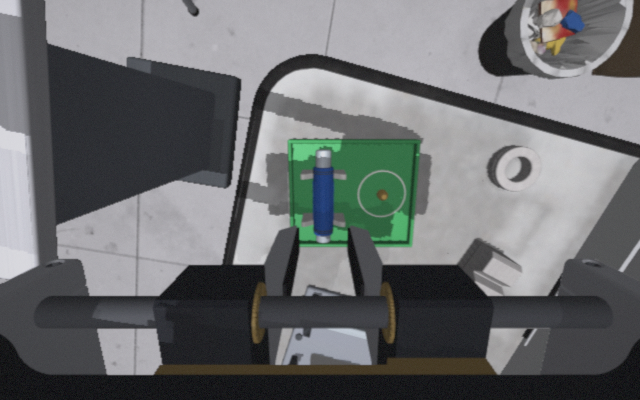

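Blue sits in the green tray's notches at (323,195). I'll rotate the jaws for the ring, keeping the camera on the robot side and clear of the printer.

Call:
step_arm --motion "66 0 0 0 -0.098 0 0;66 0 0 0 -0.098 0 0;66 0 0 0 -0.098 0 0;66 0 0 0 -0.098 0 0;66 0 0 0 -0.098 0 0;66 0 0 0 -0.098 0 0;66 0 0 0 -0.098 0 0;66 0 0 0 -0.098 0 0;66 0 0 0 -0.098 0 0;66 0 0 0 -0.098 0 0;66 0 0 0 -0.098 0 0;66 0 0 0 -0.098 0 0;66 0 0 0 -0.098 0 0;66 0 0 0 -0.098 0 0;66 0 0 0 -0.098 0 0;66 0 0 0 -0.098 0 0;66 0 0 0 0 0 0;66 0 0 0 0 0 0"

```text
time: 28.35
tool_pos: [0.4641, 0.0119, 0.1541]
ee_rot: [1.321, 1.566, 3.061]
wrist_force: [-0.1, 0.1, -0.4]
width: 0.062
```

```bash
python3 - <<'E'
from plan import *
plan((.6575,.0735,.10),.172+np.pi/2)
E
```

```text
t 28.35 pos [0.4641 0.0119 0.1541] jaw yaw 1.7405 q [-0.1  -0.08  1.68 -0.    1.55 -1.84] w 0.062 F [-0.1  0.1 -0.4] tilt [-4.3e-03  3.0e-04 -1.0e+00]
 rotvec(tool) [-0.002  0.001 -0.004]
  shift cm: current axes [  5.33 -20.12   2.8 ]  in target axes [  5.41 -20.1    2.76]
```

Call:
step_arm --motion "66 0 -1 0.2 0 0 0;66 0 -2.4 0.3 0 0 0;66 0 -2.6 0.4 0 0 0;66 0 -2.6 0.4 0 0 0;66 0 -2.6 0.4 0 0 0;66 0 -2.6 0.4 0 0 0;66 0 -2.6 0.3 0 0 0;66 0 -2 0.2 0 0 0;66 0.5 -1.1 0.1 0 0 0;66 1.5 -0.5 0 0 0 0;66 1.5 0 0 0 0 0;66 1 0 0 0 0 0;66 0.5 0 0 0 0 0;66 0 0 0 0 0 0;66 0 0 0 0 0 0;66 0 0 0 0 0 0"

```text
time: 29.68
tool_pos: [0.6581, 0.0726, 0.1076]
ee_rot: [-1.764, 1.569, -0.021]
wrist_force: [-0.5, 0.8, -0.9]
width: 0.0621
```

```bash
python3 - <<'E'
from plan import *
plan((.6575,.0735,.024),.172+np.pi/2)
p=camera_params("wrist"); np.savez("w19.npz",**p);im=snapshot("wrist"); cv2.imwrite("pics/w19.png",im[:,:,::-1])
E
```

```text
t 29.68 pos [0.6581 0.0726 0.1076] jaw yaw 1.7426 q [ 0.02  0.38  1.25 -0.    1.51 -1.72] w 0.0621 F [-0.5  0.8 -0.9] tilt [ 0.0018 -0.     -1.    ]
 rotvec(tool) [-0.    -0.     0.002]
  shift cm: current axes [8.36 0.06 0.1 ]  in target axes [8.36 0.04 0.1 ]
```

View pics/w19.png

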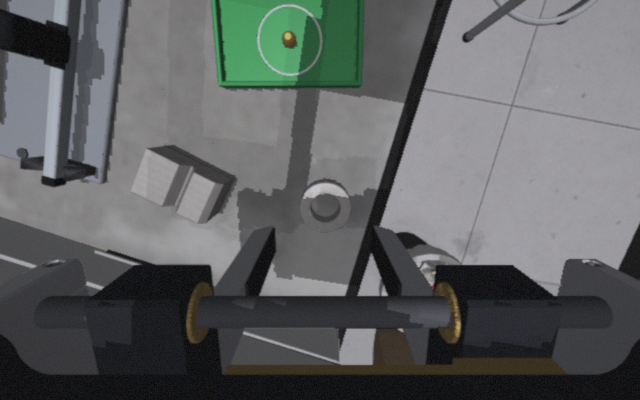

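```bash
python3 - <<'E'
from h import *
p=dict(np.load("w19.npz")); im=cv2.imread("pics/w19.png")[:,:,::-1]
crop(im,285,365,165,245,7,"pics/w19z.png")
print(back([(325,204)],.018,p), proj([(.6575,.0735,.018)],p))
E
```

```text
[[0.6540198  0.07343147 0.018     ]] [[324.39809766 207.76620347]]
```

View pics/w19z.png

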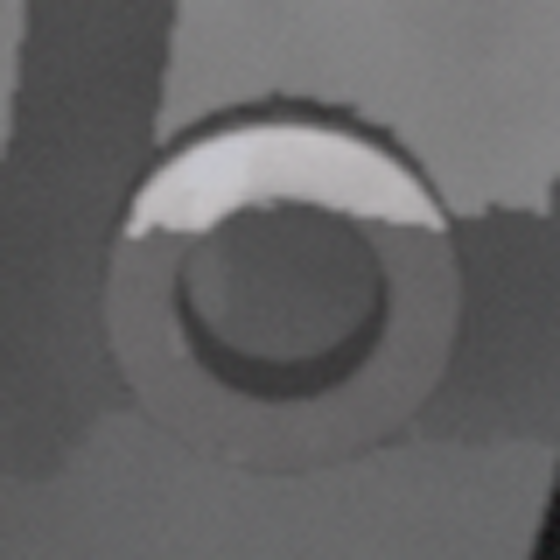

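Call:
step_arm --motion "66 1.5 0.07 0.07 0 0 0;66 2 0 0 0 0 0;66 2 0 0 0 0 0;66 1.5 0 0 0 0 0;66 0.8 0 0 0 0 0;66 0.5 0 0 0 0 0;66 0 0 0 0 0 0;66 0 0 0 0 0 0"

```text
time: 30.4
tool_pos: [0.6576, 0.0732, 0.0246]
ee_rot: [-1.761, 1.569, -0.018]
wrist_force: [0.1, 0.0, 0.6]
width: 0.0619
```

Call:
step_arm --motion "66 0.1 0.05 0 0 0 0;66 0 0 0 0 0 0;0 0 0 0 0 0 0;0 0 0 0 0 0 0;0 0 0 0 0 0 0;0 0 0 0 0 0 0;0 0 0 0 0 0 0;0 0 0 0 0 0 0"

```text
time: 31.07
tool_pos: [0.6567, 0.0734, 0.0229]
ee_rot: [-1.314, 1.57, 0.429]
wrist_force: [-0.1, 1.0, 1.7]
width: 0.0449
```

Call:
step_arm --motion "0 -0.5 0 0 0 0 0;0 -1 0 0 0 0 0;0 -2 0 0 0 0 0;0 -2 0 0 0 0 0;0 -1.5 0 0 0 0 0;0 -0.5 0 0 0 0 0;0 0 0 0 0 0 0;0 0 0 0 0 0 0"

```text
time: 31.73
tool_pos: [0.6562, 0.0731, 0.0971]
ee_rot: [1.89, 1.57, -2.651]
wrist_force: [-0.2, -0.1, -1.9]
width: 0.045
```

```bash
python3 - <<'E'
from plan import *
plan((.528,.0222,.10),.172+np.pi/2)
p=camera_params("wrist"); np.savez("w20.npz",**p);im=snapshot("wrist"); cv2.imwrite("pics/w20.png",im[:,:,::-1])
E
```

```text
t 31.73 pos [0.6562 0.0731 0.0971] jaw yaw 1.7429 q [ 0.03  0.38  1.27 -0.    1.49 -1.72] w 0.045 F [-0.2 -0.1 -1.9] tilt [-4.e-04 -2.e-04 -1.e+00]
 rotvec(tool) [ 0. -0. -0.]
  shift cm: current axes [-0.28 13.5  -2.82]  in target axes [-0.29 13.5  -2.82]
```

View pics/w20.png

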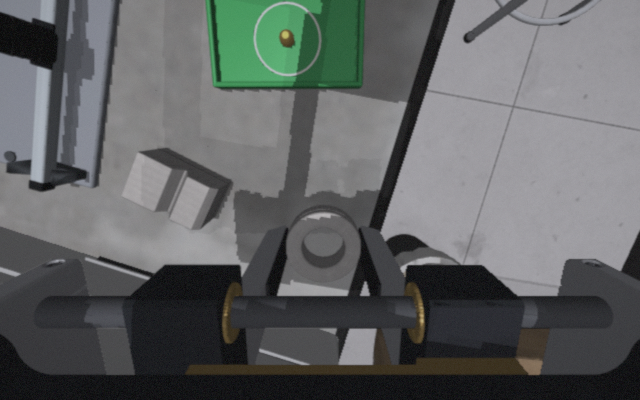

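```bash
python3 - <<'E'
from h import *
p=dict(np.load("w20.npz")); im=cv2.imread("pics/w20.png")[:,:,::-1]
crop(im,275,370,195,295,6,"pics/w20z.png")
print(back([(288,38)],.02,p), proj([(.6562,.0731,.092)],p))
E
```

```text
[[0.52963749 0.02499736 0.02      ]] [[323.45365794 246.74562041]]
```

View pics/w20z.png

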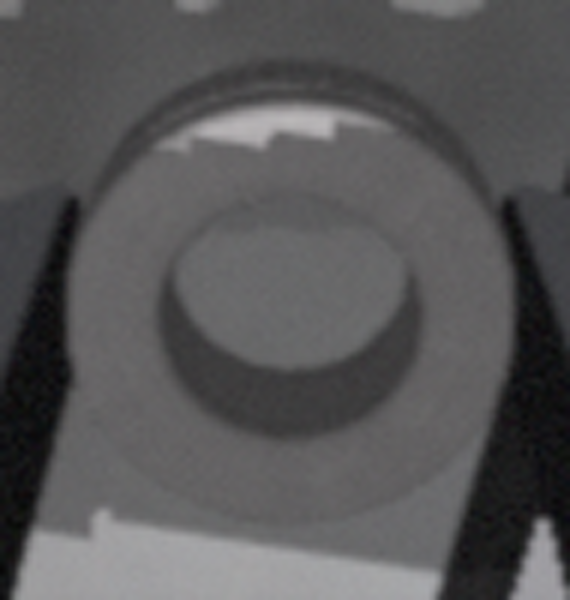

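Call:
step_arm --motion "0 0 1 -0.2 0 0 0;0 0 2 -0.5 0 0 0;0 0 2 -0.5 0 0 0;0 0 1.5 -0.4 0 0 0;0 0 1 -0.2 0 0 0;0 0 0 0 0 0 0;0 0 0 0 0 0 0;0 0 0 0 0 0 0"

```text
time: 32.45
tool_pos: [0.5857, 0.0428, 0.0967]
ee_rot: [1.206, 1.57, 2.949]
wrist_force: [0.3, -0.1, -2.2]
width: 0.045
```

```bash
python3 - <<'E'
from plan import *
plan((.528,.0222,.05),.172+np.pi/2)
p=camera_params("wrist"); np.savez("w21.npz",**p);im=snapshot("wrist"); cv2.imwrite("pics/w21.png",im[:,:,::-1])
crop(im,250,410,80,230,5,"pics/w21z.png")
E
```

```text
t 32.45 pos [0.5857 0.0428 0.0967] jaw yaw 1.743 q [-0.02  0.23  1.47  0.    1.45 -1.77] w 0.045 F [ 0.3 -0.1 -2.2] tilt [-8.e-04  2.e-04 -1.e+00]
 rotvec(tool) [ 0.     0.    -0.001]
  shift cm: current axes [ 4.67  6.04 -1.04]  in target axes [ 4.67  6.04 -1.04]
```

View pics/w21.png

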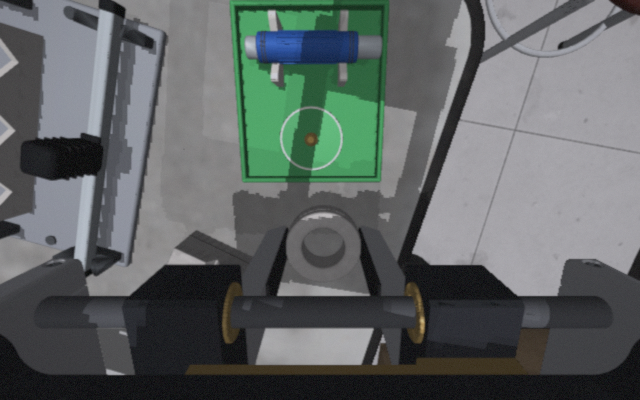

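View pics/w21z.png

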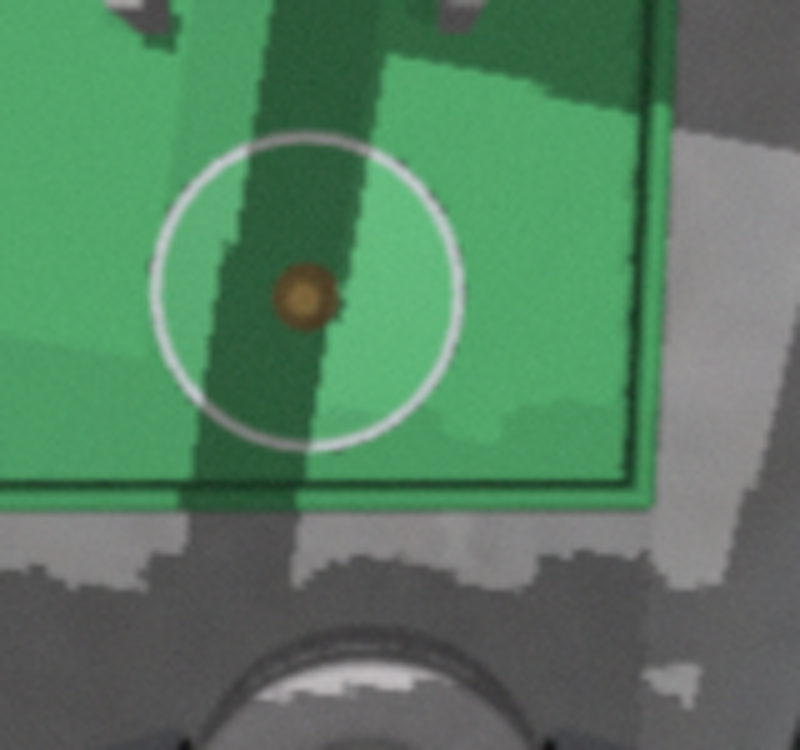

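```bash
python3 - <<'E'
from plan import *
p=dict(np.load("w21.npz")); z=lambda q,s=5,o=(250,80):(np.array(q)+.5)/s-.5+np.array(o)
c=back(z([(308,292)]),.006,p)[0]; t=back(z([(303,298)]),.02,p)[0]; print(c,t)
plan((*((c+t)/2)[:2],.03),.172+np.pi/2)
E
```

```text
[0.52753074 0.02247656 0.006     ] [0.52791813 0.02228205 0.02      ]
t 32.5 pos [0.586  0.0428 0.0969] jaw yaw 1.7432 q [-0.02  0.23  1.47  0.    1.45 -1.77] w 0.045 F [-0.5 -0.3 -1.8] tilt [-5.e-04  1.e-04 -1.e+00]
 rotvec(tool) [ 0.  0. -0.]
  shift cm: current axes [ 6.69  6.09 -1.02]  in target axes [ 6.69  6.09 -1.02]
```

Call:
step_arm --motion "0 0 1 -0.2 0 0 0;0 0 2 -0.3 0 0 0;0 0 2 -0.3 0 0 0;0 0 1.05 -0.2 0 0 0;0 1 0 0 0 0 0;0 1.5 0 0 0 0 0;0 1 0 0 0 0 0;0 0 0 0 0 0 0;0 0 0 0 0 0 0;0 0 0 0 0 0 0"

```text
time: 33.33
tool_pos: [0.5283, 0.0225, 0.0626]
ee_rot: [-1.939, 1.57, -0.195]
wrist_force: [0.4, 0.3, -1.7]
width: 0.0449
```

```bash
python3 - <<'E'
from plan import *
plan((.5278,.0223,.029),.172+np.pi/2)
p=camera_params("wrist"); np.savez("w22.npz",**p);im=snapshot("wrist"); cv2.imwrite("pics/w22.png",im[:,:,::-1])
E
```

```text
t 33.33 pos [0.5283 0.0225 0.0626] jaw yaw 1.7432 q [-0.06  0.13  1.65 -0.    1.36 -1.81] w 0.0449 F [ 0.4  0.3 -1.7] tilt [ 4.e-04 -1.e-04 -1.e+00]
 rotvec(tool) [ 0. -0.  0.]
  shift cm: current axes [ 3.36  0.06 -0.01]  in target axes [ 3.36  0.05 -0.01]
```

View pics/w22.png

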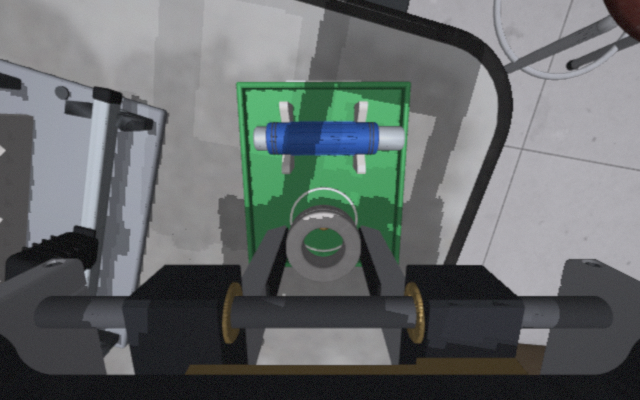

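Call:
step_arm --motion "0 1 0.05 0 0 0 0;0 1 0 0 0 0 0;0 0.7 0 0 0 0 0;0 0.4 0 0 0 0 0;0 0.2 0 0 0 0 0;0 0 0 0 0 0 0;0 0 0 0 0 0 0"

```text
time: 33.97
tool_pos: [0.5275, 0.0222, 0.0294]
ee_rot: [-1.973, 1.57, -0.23]
wrist_force: [-0.4, 0.0, -1.8]
width: 0.045
```

Call:
step_arm --motion "0 0.05 0 0 0 0 0;60 0 0 0 0 0 0;60 0 0 0 0 0 0;60 0 0 0 0 0 0;60 -0.5 0 0 0 0 0;60 -1.5 0 0 0 0 0;60 -3 0 0 0 0 0;60 -3 0 0 0 0 0;60 -3 0 0 0 0 0;60 -2 0 0 0 0 0;60 0 3 0 0 0 0;60 0 3 0 0 0 0;60 0 3 0 0 0 0;60 0 3 0 0 0 0;60 0 3 0 0 0 0;60 0 0 0 0 0 0;60 0 0 0 0 0 0"

```text
time: 35.38
tool_pos: [0.3791, -0.0035, 0.1599]
ee_rot: [-1.889, 1.568, -0.147]
wrist_force: [1.0, -0.6, 0.5]
width: 0.0566
```

```bash
python3 - <<'E'
from plan import *
plan((.3,.022,.1),.172+np.pi/2)
p=camera_params("wrist"); np.savez("w23.npz",**p);im=snapshot("wrist"); cv2.imwrite("pics/w23.png",im[:,:,::-1])
im=snapshot("top"); cv2.imwrite("pics/t23.png",im[:,:,::-1])
E
```

```text
t 35.38 pos [ 0.3791 -0.0035  0.1599] jaw yaw 1.7422 q [-0.16 -0.29  1.84  0.    1.59 -1.9 ] w 0.0566 F [ 1.  -0.6  0.5] tilt [ 3.e-03 -4.e-04 -1.e+00]
 rotvec(tool) [-0.001 -0.001  0.003]
  shift cm: current axes [5.96 7.38 3.87]  in target axes [5.99 7.36 3.87]
```

View pics/w23.png

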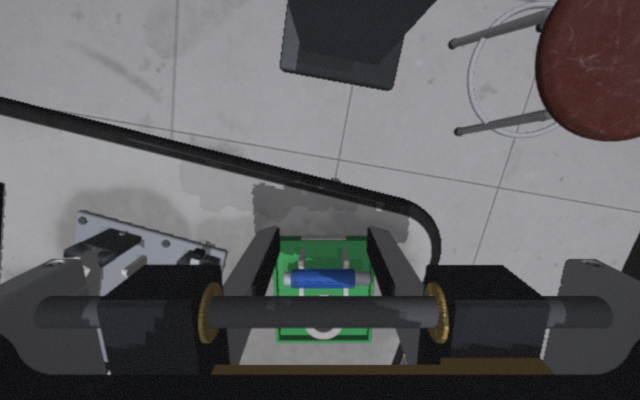

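View pics/t23.png

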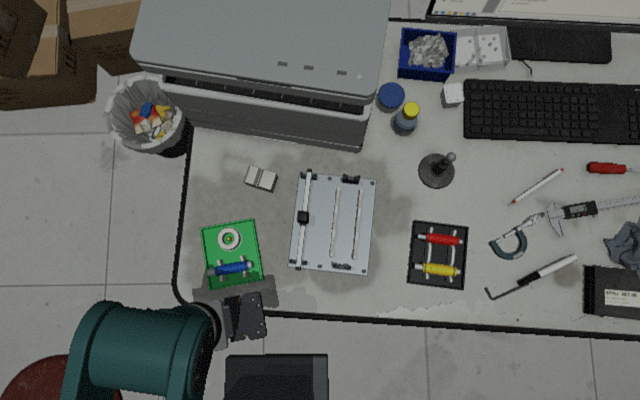

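```bash
python3 - <<'E'
from h import *
im=cv2.imread("pics/t23.png")[:,:,::-1]
a=cv2.resize(im[210:300,190:275],None,fx=5,fy=5,interpolation=cv2.INTER_CUBIC)
b=cv2.resize(im[210:300,400:475],None,fx=5,fy=5,interpolation=cv2.INTER_CUBIC)
cv2.imwrite("pics/t23z.png",np.hstack([a,b])[:,:,::-1])
E
```

```text
(no output)
```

View pics/t23z.png

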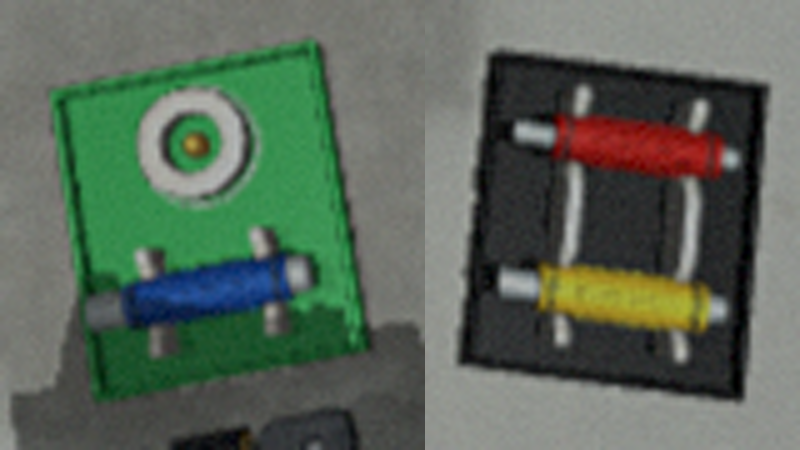

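```bash
python3 - <<'E'
from h import *
p=camera_params("top"); z=lambda q,o:(np.array(q)+.5)/5-.5+np.array(o)
def loc(q,o,h,c,th):
    b=back(z(q,o),h,p).mean(0)[:2]-c; R=np.array([[np.cos(th),-np.sin(th)],[np.sin(th),np.cos(th)]]); return ((b@R)*1e3).round(1)
g=np.array([.4965,.0166]),.173; k=np.array([.4876,-.4184]),-.1427
def ang(q,o,h):
    b=back(z(q,o),h,p); d=b[0]-b[1]; return np.arctan2(-d[0],d[1])
print("blue",loc([(126,304),(290,277)],(190,210),.036,*g),ang([(126,304),(290,277)],(190,210),.036))
print("ring",loc([(194,144)],(190,210),.024,*g))
print("red",loc([(557-425,137),(721-425,158)],(400,210),.036,*k),ang([(132,137),(296,158)],(400,210),.036))
print("yel",loc([(541-425,287),(709-425,309)],(400,210),.036,*k),ang([(116,287),(284,309)],(400,210),.036))
print(robot.get_obs()['time'],abs(robot.get_obs()['qvel']).max())
E
```

```text
blue [-31.7   0.3] 0.146491306171661
ring [30.3 -0.8]
red [29.9 -1.9] -0.1445699459911865
yel [-32.   -1.4] -0.1449403574888124
35.4833 0.02644321534139203
```

```bash
python3 -c "
from bench import robot
print(robot.close_job())"
```

```text
the job is handed in; nothing more can be done
None
```

I made up both gauge kits and handed the job in at about 35.5 s of the 115 s allowed; no verdict was reported.

I lifted the bar straight up and laid it in the low brackets while all three gauges were still in the rack. Then I put yellow and red in the black tray, blue in the green tray's notches, and the ring over the green tray's post.

My last picture measurements, in each tray's own axes:

| Item | Target x, y (mm) | Measured x, y (mm) | Angle off (rad) |
|---|---|---|---|
| Blue gauge (green tray) | −31, 0 | −31.7, +0.3 | about 0.03 |
| Ring gauge (green tray) | +32, 0 | +30.3, −0.8 | not measured; post tip visible in its bore |
| Red gauge (black tray) | +31, 0 | +29.9, −1.9 | below 0.01 |
| Yellow gauge (black tray) | −31, 0 | −32.0, −1.4 | below 0.01 |

- **Bar:** it measured about 89 mm along the rack's y against a target of 90, with its angle within 0.001 rad. That was taken just after I released it; the last overhead picture still shows it parked.
- **Heights:** I did not measure the gauges' or the ring's final heights. I judged them seated from the contact forces, the tool heights and the pictures.
- **Bystanders and arm:** the vee block and the calibration sphere look unmoved in the last overhead picture. The arm ended clear of everything, with the tool at z = 0.16 m.
- **Disagreements:** the top and wrist cameras differed by 1 to 3 mm. The gripper reading came out 1 to 2 mm under the nominal sizes: 19 mm for the 20 mm handles and 45 mm for the 47 mm ring. No check failed.

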